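# Refill the scent pot and lift its cover for a customer

## Robot

A 6-joint arm with a two-finger parallel gripper is mounted at the origin on a cart in front of the work surface, level with it; the furniture and walls round the work are solid. World frame = base frame: x ahead of the robot, y to its left, z up, the work surface at z = 0. Lengths are in m, angles in rad, forces in N, time in s.
With the tool pointing down it reaches from about 0.25 to 0.725 m from the base axis. Payload 9.7 kg.
Tool frame: the origin (TCP) lies at the very end of the fingers, on their centre line; the grasp point (between the pads) lies 19 mm behind it (robot.grasp_offset is the z of the grasp point in the tool frame, in m); z points along the fingers, y is the line along which they close (so a half turn about z gives the same grasp; the last joint's range is limited). The gripper opens to 85 mm and grips with 20 to 120 N. Pads are 22 mm wide; open, the fingers measure 114 mm over their backs; the gripper's body (76 mm by 85 mm) begins 54 mm behind the grasp point. The pads swing forward as they close: fully open they stand 13 mm farther back than shut.
Start: joints at [-1.229, 0.087, 0.176, 1.66, 0, 1.571], TCP at [0.184, -0.518, 0.231] pointing down, gripper open.
Joint ranges: [-3.13, 3.13], [-0.85, 1.81], [-1.15, 1.24], [-2.2, 2.28], [-1.44, 1.52], [-3.14, 3.14]. Speed limits (rad/s): [2.22, 2.22, 2.57, 3.14, 3.14, 3.14].

## Interface

Orientations are given as a rotation vector (axis times angle).
In Python, from rig import robot gives the robot as it stands.
- The arm moves only by the shell command python3 steer.py FILE, which reads ROWS from the file FILE. ROWS is a JSON list that holds a single list of rows (three levels of brackets), with 1 to 12 rows, each of 7 numbers: the finger opening in m, then dx, dy, dz in m, then a rotation vector rx, ry, rz in rad; each row shifts and turns the commanded pose from where the row before left it, along the tool's axes as they then stand; what a row does not reach is not made up. A row lasts 1/12 s, in which the tool goes at most 0.0417 m and 0.125 rad, less where a joint would pass 70% of its speed; a pose out of reach is approached as far as the arm can. The fingers move at their own pace and stop on an object; the grip force is fixed at half the most. Time passes only in rows, so rows that do not move let the fingers close. It prints the time, the measured TCP pose, the force, the opening and the grip force at its end. Input that does not fit is refused with a message, and nothing moves.
- robot.read_state(): the state, without advancing time (a new reading comes with each control period).
- robot.get_image(name): name is "scene" or "top" or "wrist"; returns a dict with "image" (400x640x3 uint8, red, green, blue), "vertical_fov" (degrees; the focal length in pixels is half the picture's height over the tangent of half this angle, whatever the lens; pixels are square), "cx", "cy" (the principal point, pixels), "R" (3x3) and "t" (3): a world point X has camera coordinates R X + t. Camera axes: x right, y down, z forward; pixel columns grow to the right and rows downward; lengths in m; the calibration is good to about 2 mm. A picture is of the moment at which its call begins. There is no depth.
- robot.finish_job(): hands the job in; it is judged then, once.
The state is a dict: "t": time; "joint_positions": joint angles; "qvel": joint speeds; "tau": joint torques, N m; "eef_pos": TCP position; "orientation": TCP orientation; "ft_force": force on the tool from outside, world axes, zero at the start; "moment": the same for the moment, N m; "width": finger opening in m; "grip_force": force on a finger pad.
Only numpy, scipy, OpenCV 4.12 (cv2) and the standard library are available. Lean on these libraries where they do the work, as an engineer would, in place of code of your own. Each camera call takes 0.05 s, during which the arm holds its last target. There are 200 camera calls.

## Task

Refill the scent pot for a customer to smell: with the scoop that lies in the wooden trough (never with the fingers), scoop up the terracotta scent balls and tip at least three of them into the open jar, then lay the scoop back in the trough, so that every ball ends in the jar or the trough. Next pick up the two nested lids together by the knob of the inner lid, lower them as one onto the jar until the inner lid sits flat in the mouth, and let go. Then take the outer lid by its rim and lift it straight off alone, leaving the pierced inner lid seated as it is, and finish while still holding the outer lid level and still in the gripper, above the jar and clear of the knob; keep the jar upright where it stands and leave the other goods alone.

Things in the scene. Friction and masses are not known exactly. Their poses are not given: they have to be found in the camera images.
- trough: Plain open wooden trough, fixed to the table: 62 (x) by 186 (y) by 26 mm high, walls and floor 6 mm thick (inside 50 by 174 mm, floor 6 mm above the table). Origin: centre of its underside; own y axis along its length. The scoop lies in its +y half, the balls in its -y half, at least 13 mm in front of the scoop.
- scoop: Steel scoop, wooden handle, 100 g. Origin: middle of the bowl's underside. Bowl 45 mm wide (x), 59 long (y), 24 high, 2 mm sheet, open towards its own -y; the handle rises at 45 degrees to +y. Starts loose and level on the trough floor, in line with the trough (1 mm, 0.03 rad), mouth to the balls. Balls roll out of it when the mouth is tipped down 20 degrees and stay in when it is tipped up.
- scoop_handle (a point): Grip point in the middle of the scoop's handle: 59 mm behind (+y) and 49 mm above the scoop's origin. The wooden handle is 16 mm wide along the scoop's x axis (the fingers close along that), 18 mm thick, and runs from 34 mm behind, 24 mm above the origin to 84 mm behind, 74 mm above.
- scoop_lip (a point): Middle of the scoop's front lip, a thin edge at its mouth that slides along the trough floor: 29.5 mm towards -y from the scoop's origin, 1 mm above its underside. Pushed along the floor up to the trough's -y end wall it slides under the balls (a few newtons; should they jam, drawing back a little and pushing again frees them).
- jar: White glazed round jar, loose, about 0.55 kg, empty and open: 84 mm high, body 76 mm across up to about 58 mm height, shoulder up to 67 mm, above it a straight neck 56 mm across with a mouth 50 mm across. Inside floor 5 mm above its underside. Origin: centre of its underside; z up.
- jar_mouth (a point): Centre of the jar's mouth, level with the rim, 84 mm above the jar's origin.
- inner_lid: Pierced brass inner lid with knob, 140 g. Origin: centre of its underside. A plug 46 mm across, 10 mm deep (lowest 4 mm tapered to 41 mm), fits the jar's mouth with 2 mm play all round; above it a flange 58 mm across, 3 mm thick, rests on the jar's rim (origin then 74 mm above the jar's origin). Starts standing on its plug on the table with the outer lid over it.
- knob (a point): Grip point on the inner lid's wooden knob, on its axis, 38 mm above the inner lid's origin. The knob is 18 mm across and reaches from 24 to 48 mm above that origin, on a stem 15 mm across; it stands 31 mm above the outer lid's top.
- outer_lid: Turned wooden outer lid, 50 g: a cap 66 mm across, 14 mm high, open below, with a 24 mm hole in its 4 mm top through which the knob stands. Origin: centre of its underside. Lies loose on the inner lid's flange, origin 3 mm above the inner lid's, and comes along when the knob is lifted. On the jar its origin is 77 mm above the jar's, its skirt 7 mm down round the neck with 2.5 mm play.
- outer_rim (a point): Centre of the outer lid at mid height of its rim, 8 mm above the outer lid's origin and 6 mm below its top: grip the rim there, across 66 mm. Lifted straight up it passes the knob and leaves the inner lid behind.
- ball_0: Smooth terracotta scent ball (one of five), 18 mm across, about 10 g. Origin: its centre. Starts on the trough floor in the trough's -y half; rolls.
- ball_1: Smooth terracotta scent ball (one of five), 18 mm across, about 10 g. Origin: its centre. Starts on the trough floor in the trough's -y half; rolls.
- ball_2: Smooth terracotta scent ball (one of five), 18 mm across, about 10 g. Origin: its centre. Starts on the trough floor in the trough's -y half; rolls.
- ball_3: Smooth terracotta scent ball (one of five), 18 mm across, about 10 g. Origin: its centre. Starts on the trough floor in the trough's -y half; rolls.
- ball_4: Smooth terracotta scent ball (one of five), 18 mm across, about 10 g. Origin: its centre. Starts on the trough floor in the trough's -y half; rolls.
- candle_tin_0: Bystander: small round candle tin, 50 mm across, 28 mm high, to the left of the jewel box. Origin: centre of its underside. To be left alone.
- candle_tin_1: Bystander: small round candle tin, 50 mm across, 28 mm high, to the right of the jewel box. Origin: centre of its underside. To be left alone.
- gift_box_1: Bystander: small lidded card box, 57 by 63 by 22 mm, in front of the trunk at the left. Origin: centre of its underside. To be left alone.

How it is judged:
On the way, in this order (a step that is already met when the one before it is completed fails the run):
1. at least three scent balls are inside the jar ((((horizontal distance between ball_0 and jar below 0.036 m and z of ball_0 in the frame of jar between 0 and 0.066 m) and (horizontal distance between ball_1 and jar below 0.036 m and z of ball_1 in the frame of jar between 0 and 0.066 m) and (horizontal distance between ball_2 and jar below 0.036 m and z of ball_2 in the frame of jar between 0 and 0.066 m)) or ((horizontal distance between ball_0 and jar below 0.036 m and z of ball_0 in the frame of jar between 0 and 0.066 m) and (horizontal distance between ball_1 and jar below 0.036 m and z of ball_1 in the frame of jar between 0 and 0.066 m) and (horizontal distance between ball_3 and jar below 0.036 m and z of ball_3 in the frame of jar between 0 and 0.066 m)) or ((horizontal distance between ball_0 and jar below 0.036 m and z of ball_0 in the frame of jar between 0 and 0.066 m) and (horizontal distance between ball_1 and jar below 0.036 m and z of ball_1 in the frame of jar between 0 and 0.066 m) and (horizontal distance between ball_4 and jar below 0.036 m and z of ball_4 in the frame of jar between 0 and 0.066 m)) or ((horizontal distance between ball_0 and jar below 0.036 m and z of ball_0 in the frame of jar between 0 and 0.066 m) and (horizontal distance between ball_2 and jar below 0.036 m and z of ball_2 in the frame of jar between 0 and 0.066 m) and (horizontal distance between ball_3 and jar below 0.036 m and z of ball_3 in the frame of jar between 0 and 0.066 m)) or ((horizontal distance between ball_0 and jar below 0.036 m and z of ball_0 in the frame of jar between 0 and 0.066 m) and (horizontal distance between ball_2 and jar below 0.036 m and z of ball_2 in the frame of jar between 0 and 0.066 m) and (horizontal distance between ball_4 and jar below 0.036 m and z of ball_4 in the frame of jar between 0 and 0.066 m)) or ((horizontal distance between ball_0 and jar below 0.036 m and z of ball_0 in the frame of jar between 0 and 0.066 m) and (horizontal distance between ball_3 and jar below 0.036 m and z of ball_3 in the frame of jar between 0 and 0.066 m) and (horizontal distance between ball_4 and jar below 0.036 m and z of ball_4 in the frame of jar between 0 and 0.066 m)) or ((horizontal distance between ball_1 and jar below 0.036 m and z of ball_1 in the frame of jar between 0 and 0.066 m) and (horizontal distance between ball_2 and jar below 0.036 m and z of ball_2 in the frame of jar between 0 and 0.066 m) and (horizontal distance between ball_3 and jar below 0.036 m and z of ball_3 in the frame of jar between 0 and 0.066 m)) or ((horizontal distance between ball_1 and jar below 0.036 m and z of ball_1 in the frame of jar between 0 and 0.066 m) and (horizontal distance between ball_2 and jar below 0.036 m and z of ball_2 in the frame of jar between 0 and 0.066 m) and (horizontal distance between ball_4 and jar below 0.036 m and z of ball_4 in the frame of jar between 0 and 0.066 m)) or ((horizontal distance between ball_1 and jar below 0.036 m and z of ball_1 in the frame of jar between 0 and 0.066 m) and (horizontal distance between ball_3 and jar below 0.036 m and z of ball_3 in the frame of jar between 0 and 0.066 m) and (horizontal distance between ball_4 and jar below 0.036 m and z of ball_4 in the frame of jar between 0 and 0.066 m)) or ((horizontal distance between ball_2 and jar below 0.036 m and z of ball_2 in the frame of jar between 0 and 0.066 m) and (horizontal distance between ball_3 and jar below 0.036 m and z of ball_3 in the frame of jar between 0 and 0.066 m) and (horizontal distance between ball_4 and jar below 0.036 m and z of ball_4 in the frame of jar between 0 and 0.066 m))) and angle between jar's own z axis and vertical below 0.08 rad and height (world z) of jar between -0.004 and 0.006 m), for 0.2 s.
2. the scoop lies released in the trough again (x of scoop in the frame of trough between -0.031 and 0.031 m and y of scoop in the frame of trough between -0.085 and 0.085 m and z of scoop in the frame of trough below 0.03 m and angle between scoop's own z axis and vertical below 0.5 rad and contact force between the fingers and scoop below 0.1 N), for 0.2 s.
3. the two lids, still nested, sit on the jar with the inner lid flat in the mouth, and are let go (z of inner_lid in the frame of jar between 0.071 and 0.0765 m and horizontal distance between inner_lid and jar below 0.005 m and angle between the z axis of inner_lid and the z axis of jar, either way round below 0.08 rad and z of outer_lid in the frame of inner_lid between 0 and 0.0055 m and horizontal distance between outer_lid and inner_lid below 0.006 m and contact force between the fingers and inner_lid below 0.1 N and contact force between the fingers and outer_lid below 0.1 N), for 0.2 s.
At the end, for the whole second after the job is handed in: 3+ balls in the jar, the rest there or in the trough with the released scoop; jar upright; inner lid seated (0.08 rad, 5 mm, height 3 mm); outer lid in the fingers alone (over 1 N), level to 0.2 rad, under 30 mm/s, its edge over 130 mm above the jar's foot, within 60 mm of its axis (all of step 1 and all of step 2 and ((horizontal distance between ball_0 and jar below 0.036 m and z of ball_0 in the frame of jar between 0 and 0.066 m) or (x of ball_0 in the frame of trough between -0.031 and 0.031 m and y of ball_0 in the frame of trough between -0.093 and 0.093 m and z of ball_0 in the frame of trough below 0.045 m)) and ((horizontal distance between ball_1 and jar below 0.036 m and z of ball_1 in the frame of jar between 0 and 0.066 m) or (x of ball_1 in the frame of trough between -0.031 and 0.031 m and y of ball_1 in the frame of trough between -0.093 and 0.093 m and z of ball_1 in the frame of trough below 0.045 m)) and ((horizontal distance between ball_2 and jar below 0.036 m and z of ball_2 in the frame of jar between 0 and 0.066 m) or (x of ball_2 in the frame of trough between -0.031 and 0.031 m and y of ball_2 in the frame of trough between -0.093 and 0.093 m and z of ball_2 in the frame of trough below 0.045 m)) and ((horizontal distance between ball_3 and jar below 0.036 m and z of ball_3 in the frame of jar between 0 and 0.066 m) or (x of ball_3 in the frame of trough between -0.031 and 0.031 m and y of ball_3 in the frame of trough between -0.093 and 0.093 m and z of ball_3 in the frame of trough below 0.045 m)) and ((horizontal distance between ball_4 and jar below 0.036 m and z of ball_4 in the frame of jar between 0 and 0.066 m) or (x of ball_4 in the frame of trough between -0.031 and 0.031 m and y of ball_4 in the frame of trough between -0.093 and 0.093 m and z of ball_4 in the frame of trough below 0.045 m)) and z of inner_lid in the frame of jar between 0.071 and 0.0765 m and horizontal distance between inner_lid and jar below 0.005 m and angle between the z axis of inner_lid and the z axis of jar, either way round below 0.08 rad and contact force between the fingers and inner_lid below 0.1 N and z of outer_lid in the frame of jar above 0.13 m and horizontal distance between outer_lid and jar below 0.06 m and angle between outer_lid's own z axis and vertical below 0.2 rad and linear speed of outer_lid below 0.03 m/s and contact force between the fingers and outer_lid above 1 N and contact force between outer_lid and inner_lid below 0.05 N and contact force between outer_lid and jar below 0.05 N and linear speed of inner_lid below 0.02 m/s); the arm keeps its last pose, push and grip.
It fails at once if a scent ball is touched with the fingers (contact force between the fingers and ball_0 above 0.5 N or contact force between the fingers and ball_1 above 0.5 N or contact force between the fingers and ball_2 above 0.5 N or contact force between the fingers and ball_3 above 0.5 N or contact force between the fingers and ball_4 above 0.5 N).
It fails at once if the jar is tipped, lifted or pushed more than 40 mm (angle between jar's own z axis and vertical above 0.3 rad or distance of jar from where it was at the start of the episode above 0.04 m).
It fails at once if the outer lid is parted from the inner lid while the inner lid is not seated in the jar, or the inner lid is pulled out with it (not (z of inner_lid in the frame of jar between 0.071 and 0.0765 m and horizontal distance between inner_lid and jar below 0.005 m and angle between the z axis of inner_lid and the z axis of jar, either way round below 0.08 rad) and distance between outer_lid and inner_lid above 0.02 m).
It fails at once if a bystander is moved more than 20 mm (distance of any of candle_tin_0, candle_tin_1, gift_box_1 from where it was at the start of the episode above 0.02 m).
It also fails if it takes over 72 s, if anything falls off the work surface, if the arm or the gripper's body presses on something with over 40 N, if the wrist force passes 120 N, or if a joint passes its speed limit or range.

## Working session

There is one attempt and no reset: what is moved stays moved. The work goes in short steps, Python scripts to look and compute and a shell command to move; the robot and the scene stay as the last step left them, time stands still between calls to the robot, and variables do not carry over. Pictures are saved under pics/ and viewed, at most 10 in all, crops included, and the job is handed in when it is done.

```bash
ls; mkdir -p pics; python3 - <<'E'
from rig import robot
import cv2,numpy as np
s=robot.read_state();print(s)
for n in("scene","top"):
    d=robot.get_image(n);cv2.imwrite(f"pics/{n}0.png",d["image"][:,:,::-1]);print(n,d["vertical_fov"],d["cx"],d["cy"],d["R"],d["t"])
E
```

```text
pics
rig.py
steer.py
{'t': 0.0, 'joint_positions': array([-1.22900995e+00,  8.74490220e-02,  1.75145991e-01,  1.65977495e+00,
       -3.90615057e-06,  1.57079785e+00]), 'qvel': array([-1.84693472e-04, -8.19576081e-05,  1.80692277e-03,  3.67142431e-04,
       -3.68474083e-04, -4.91263143e-04]), 'tau': array([-1.37810734e-03, -5.20382845e+01,  4.64803004e+01,  1.62379991e-02,
       -3.80181007e-05,  6.62565171e-06]), 'eef_pos': array([ 0.1842707 , -0.51798421,  0.23059522]), 'orientation': array([-3.09458635e+00, -5.34050365e-01,  3.48280254e-04]), 'ft_force': array([ 0.33508168,  0.16235458, -0.10015422]), 'moment': array([-0.00860429, -0.06303288,  0.03662546]), 'grip_force': 0.0, 'width': 0.08540673539138187}
scene 51.39902642787148 323.03858985196996 198.99698612913963 [[-0.88575979 -0.46410713 -0.0058454 ]
 [-0.22433464  0.43910544 -0.86997723]
 [ 0.40632938 -0.76927952 -0.49305725]] [0.51270761 0.1285965  0.92510086]
top 51.088568010473814 321.7273036635857 192.74476473036083 [[-0.01267596 -0.9998229   0.01390998]
 [-0.98799932  0.01038203 -0.15410892]
 [ 0.15393721 -0.01569653 -0.98795595]] [0.107372   0.51354551 0.97126318]
```

View pics/scene0.png

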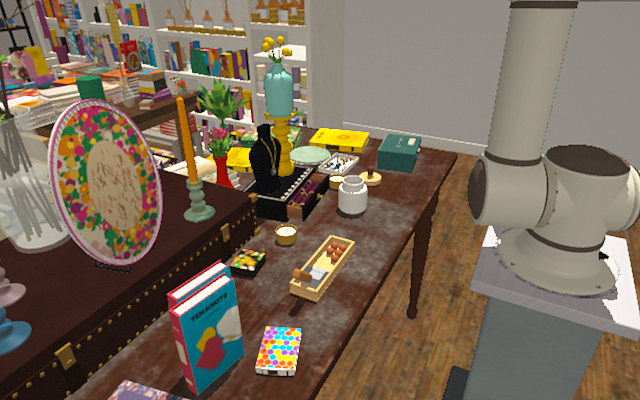

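View pics/top0.png

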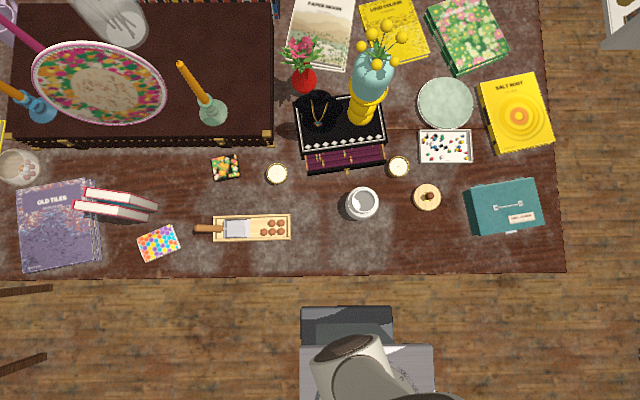

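The scene view shows the trough (323,268), jar (352,195) and lids (371,178). The top view shows the trough spanning (213–291, 213–243), with the scoop's handle at (210,229), its bowl at (238,228) and the balls near (273,227). It also shows the jar at (362,204), the lids at (427,197), and tins at (277,173) and (399,166).

```bash
cat > h.py <<'E'
import numpy as np,cv2
from rig import robot
from scipy.spatial.transform import Rotation as Ro
def cam(n,save=None):
    d=robot.get_image(n)
    d["f"]=200/np.tan(np.radians(d["vertical_fov"])/2)
    if save: cv2.imwrite(f"pics/{save}.png",d["image"][:,:,::-1])
    return d
def ray(d,u,v,z):
    r=np.array(d["R"]).T@np.array([(u-d["cx"])/d["f"],(v-d["cy"])/d["f"],1]);c=-np.array(d["R"]).T@np.array(d["t"])
    return c+r*(z-c[2])/r[2]
def proj(d,X):
    p=np.array(d["R"])@np.asarray(X,float)+d["t"];return np.array([d["cx"]+d["f"]*p[0]/p[2],d["cy"]+d["f"]*p[1]/p[2]])
def delta(pos,R):
    "remaining shift in tool axes, rotvec in tool axes"
    s=robot.read_state();R0=Ro.from_rotvec(s["orientation"])
    print("d",np.round(R0.inv().apply(np.array(pos)-s["eef_pos"]),4),"r",np.round((R0.inv()*R).as_rotvec(),4))
def axes(z,y):
    "tool rotation from approach z and closing y"
    z=np.array(z,float)/np.linalg.norm(z);y=np.array(y,float);y-=z*(y@z);y/=np.linalg.norm(y)
    return Ro.from_matrix(np.c_[np.cross(y,z),y,z])
def st():
    s=robot.read_state();print("t",round(s["t"],2),"p",np.round(s["eef_pos"],4),"o",np.round(s["orientation"],3),"F",np.round(s["ft_force"],1),"w",round(s["width"],4),"g",round(s["grip_force"],1),"q",np.round(s["joint_positions"],2))
E
python3 - <<'E'
from h import *
d=cam("top");im=d["image"];hsv=cv2.cvtColor(im,cv2.COLOR_RGB2HSV)
print("cam c",-np.array(d["R"]).T@d["t"])
c=im[150:260,190:456];cv2.imwrite("pics/c0.png",cv2.resize(c[:,:,::-1],None,fx=3,fy=3,interpolation=cv2.INTER_CUBIC))
for u,v in [(362,203),(427,197),(228,229),(277,173),(399,166),(265,228),(284,228),(216,217),(272,224),(250,217),(275,240)]: print(u,v,hsv[v,u],ray(d,u,v,0.0).round(3))
for n in("wrist",):
    w=cam(n,"w0");print(w["f"],-np.array(w["R"]).T@w["t"])
E
```

```text
cam c [0.35923011 0.11726679 1.03721364]
362 203 [ 21  24 171] [0.494 0.    0.   ]
427 197 [ 11 134  55] [ 0.507 -0.164  0.   ]
228 229 [  4   9 223] [0.433 0.333 0.   ]
277 173 [ 20  35 255] [0.572 0.213 0.   ]
399 166 [ 19  37 254] [ 0.588 -0.096  0.   ]
265 228 [ 18 106 231] [0.434 0.242 0.   ]
284 228 [ 24  74 255] [0.434 0.195 0.   ]
216 217 [ 19  93 255] [0.463 0.364 0.   ]
272 224 [ 12 147 215] [0.444 0.225 0.   ]
250 217 [ 18 118 177] [0.462 0.279 0.   ]
275 240 [ 13  69 140] [0.404 0.217 0.   ]
280.2148177033437 [ 0.25893327 -0.49244864  0.37301618]
```

View pics/c0.png

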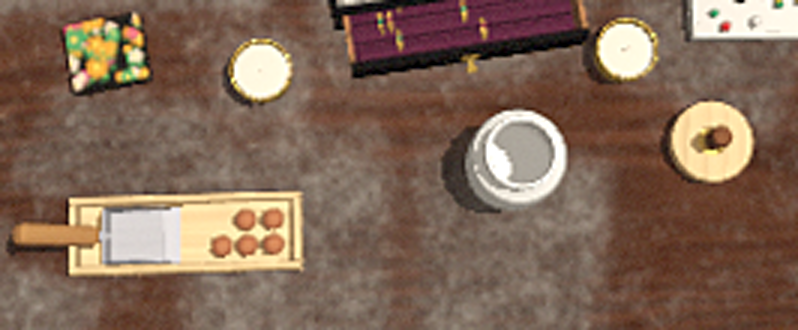

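Crop (scale 3, origin 190,150): the trough top rim has corners at about (68,200), (302,192), (302,270) and (70,274). The balls are at (247,218), (273,217), (221,246), (247,244) and (273,243). The scoop lip is at x≈181 and its handle tip at (14,235). The jar mouth is at (521,152) and the lid disc at (711,142).

```bash
cat >> h.py <<'E'
def blobs(d,lo,hi,box,amin):
    hsv=cv2.cvtColor(d["image"],cv2.COLOR_RGB2HSV);m=cv2.inRange(hsv,np.array(lo),np.array(hi))
    k=np.zeros_like(m);x0,y0,x1,y1=box;k[y0:y1,x0:x1]=m[y0:y1,x0:x1]
    cs,_=cv2.findContours(k,cv2.RETR_EXTERNAL,cv2.CHAIN_APPROX_NONE)
    return [c for c in cs if cv2.contourArea(c)>=amin]
E
python3 - <<'E'
from h import *
d=cam("top")
C=lambda u,v:(190+u/3-.33,150+v/3-.33)
T=[ray(d,*C(*p),.026) for p in [(68,200),(302,192),(302,270),(70,274)]]
print("trough corners",np.round(T,3).tolist(),"c",np.mean(T,0).round(4))
for lo,hi,box,am,z,n in [((8,40,130),(30,160,255),(404,178,450,216),200,.013,"lid"),((0,120,60),(14,255,255),(255,215,290,240),6,.015,"ball"),((0,0,150),(40,60,255),(340,182,385,225),200,.084,"jar")]:
    for c in blobs(d,lo,hi,box,am):
        (u,v),r=cv2.minEnclosingCircle(c);print(n,(round(u,1),round(v,1)),round(r,1),cv2.contourArea(c),ray(d,u,v,z).round(4),"r_m",round(r/d["f"]*(1.037-z),4))
# jar mouth dark ellipse
print("mouth",ray(d,*C(521,152),.084).round(4),"lip",ray(d,*C(181,235),.007).round(4),"handle end",ray(d,*C(14,235),.08).round(4),"lid",ray(d,*C(711,142),.017).round(4))
print("knob",ray(d,*C(719,137),.048).round(4))
E
```

```text
trough corners [[0.462, 0.366, 0.026], [0.466, 0.178, 0.026], [0.404, 0.178, 0.026], [0.403, 0.363, 0.026]] c [0.4336 0.2713 0.026 ]
lid (426.1, 195.1) 15.7 558.5 [ 0.5102 -0.1582  0.013 ] r_m 0.0384
ball (263.5, 231.9) 3.3 26.0 [0.4236 0.2439 0.015 ] r_m 0.008
ball (280.7, 231.1) 3.4 29.0 [0.4252 0.202  0.015 ] r_m 0.0084
ball (271.6, 231.3) 3.7 29.0 [0.4249 0.2243 0.015 ] r_m 0.0089
ball (280.7, 222.9) 3.4 25.0 [0.4449 0.2021 0.015 ] r_m 0.0083
ball (271.2, 222.8) 3.4 28.5 [0.4455 0.2254 0.015 ] r_m 0.0082
jar (362.6, 202.0) 16.0 744.5 [0.4853 0.0083 0.084 ] r_m 0.0364
mouth [0.4891 0.0065 0.084 ] lip [0.434 0.278 0.007] handle end [0.4302 0.393  0.08  ] lid [ 0.5048 -0.1583  0.017 ]
knob [ 0.5044 -0.1565  0.048 ]
```

```bash
python3 - <<'E'
from h import *
delta([.432,.3665,.16],axes([0,0,-1],[1,.013,0]))
E
```

```text
d [ 0.5299 -0.7504  0.0714] r [-5.000e-04 -4.000e-04 -1.242e+00]
```

```bash
echo '[[[0.085, 0.0204, -0.0289, 0, 0, 0, 0], [0.085, 0.0204, -0.0289, 0, 0, 0, 0], [0.085, 0.0204, -0.0289, 0, 0, 0, 0], [0.085, 0.0204, -0.0289, 0, 0, 0, 0], [0.085, 0.0204, -0.0289, 0, 0, 0, 0], [0.085, 0.0204, -0.0289, 0, 0, 0, 0], [0.085, 0.0204, -0.0289, 0, 0, 0, 0], [0.085, 0.0204, -0.0289, 0, 0, 0, 0], [0.085, 0.0204, -0.0289, 0, 0, 0, 0], [0.085, 0.0204, -0.0289, 0, 0, 0, 0], [0.085, 0.0204, -0.0289, 0, 0, 0, 0], [0.085, 0.0204, -0.0289, 0, 0, 0, 0]]]' > m.json && python3 steer.py m.json && echo '[[[0.085, 0.0204, -0.0289, 0, 0, 0, 0], [0.085, 0.0204, -0.0289, 0, 0, 0, 0], [0.085, 0.0204, -0.0289, 0, 0, 0, 0], [0.085, 0.0204, -0.0289, 0, 0, 0, 0], [0.085, 0.0204, -0.0289, 0, 0, 0, 0], [0.085, 0.0204, -0.0289, 0, 0, 0, 0], [0.085, 0.0204, -0.0289, 0, 0, 0, 0], [0.085, 0.0204, -0.0289, 0, 0, 0, 0], [0.085, 0.0204, -0.0289, 0, 0, 0, 0], [0.085, 0.0204, -0.0289, 0, 0, 0, 0], [0.085, 0.0204, -0.0289, 0, 0, 0, 0], [0.085, 0.0204, -0.0289, 0, 0, 0, 0]]]' > m.json && python3 steer.py m.json && echo '[[[0.085, 0.0204, -0.0289, 0, 0, 0, 0], [0.085, 0.0204, -0.0289, 0, 0, 0, 0], [0.085, 0, 0, 0, 0, 0, -0.124], [0.085, 0, 0, 0, 0, 0, -0.124], [0.085, 0, 0, 0, 0, 0, -0.124], [0.085, 0, 0, 0, 0, 0, -0.124], [0.085, 0, 0, 0, 0, 0, -0.124], [0.085, 0, 0, 0, 0, 0, -0.124], [0.085, 0, 0, 0, 0, 0, -0.124], [0.085, 0, 0, 0, 0, 0, -0.124], [0.085, 0, 0, 0, 0, 0, -0.124], [0.085, 0, 0, 0, 0, 0, -0.124]]]' > m.json && python3 steer.py m.json
python3 - <<'E'
from h import *
st();delta([.432,.3665,.16],axes([0,0,-1],[1,.013,0]))
d=cam("wrist","w1");c=-np.array(d["R"]).T@d["t"];print(c,proj(d,[.432,.3665,.055]),proj(d,[.433,.278,.007]))
E
```

```text
t: 1.25
eef_pos: [0.2986, -0.1078, 0.2314]
orientation: [3.096, 0.533, 0.001]
ft_force: [1.5, 0.1, 0.3]
width: 0.0852
grip_force: 0.0
t: 2.25
eef_pos: [0.4382, 0.2278, 0.2347]
orientation: [-3.006, -0.68, 0.022]
ft_force: [0.3, 0.1, 0.6]
width: 0.085
grip_force: 0.0
t: 3.25
eef_pos: [0.4622, 0.2706, 0.2386]
orientation: [-1.984, -2.335, -0.045]
ft_force: [-0.3, 0.2, -0.5]
width: 0.0847
grip_force: 0.0
t 3.25 p [0.4622 0.2706 0.2386] o [-1.984 -2.335 -0.045] F [-0.3  0.2 -0.5] w 0.0847 g 0.0 q [0.49 0.05 0.15 1.67 0.08 1.89]
d [ 0.0931 -0.0121  0.0865] r [-0.0328 -0.0755  0.1491]
[0.45612582 0.33678806 0.38644391] [308.58315534 106.34497501] [301.19604742 177.50743591]
```

View pics/w1.png

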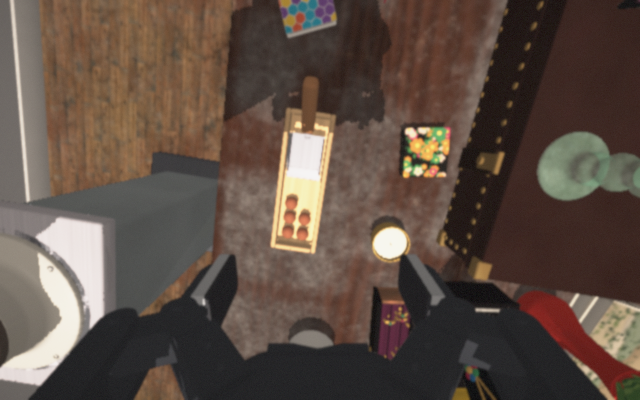

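Wrist view: the handle is at (310,98) and the lip at (303,178), within a few pixels of my projected estimates. The balls are at (291–305, 201–235).

```bash
echo '[[[0.06, 0, 0, 0, -0.0164, -0.0378, 0.0745], [0.06, 0, 0, 0, -0.0164, -0.0378, 0.0745], [0.06, 0.03, -0.004, 0.025, 0, 0, 0], [0.06, 0.03, -0.004, 0.025, 0, 0, 0], [0.06, 0.03, -0.004, 0.025, 0, 0, 0], [0.06, 0, 0, 0, 0, 0, 0]]]' > m.json && python3 steer.py m.json
python3 - <<'E'
from h import *
st();delta([.432,.3665,.036],axes([0,0,-1],[1,.013,0]))
d=cam("wrist","w2");print(proj(d,[.432,.3665,.055]),proj(d,[.433,.278,.007]))
d2=cam("top")
E
python3 -c "import cv2;a=cv2.imread('pics/w2.png')[:260,180:480];cv2.imwrite('pics/w2c.png',cv2.resize(a,None,fx=2,fy=2))"
```

```text
t: 3.8
eef_pos: [0.4472, 0.3632, 0.1577]
orientation: [-2.213, -2.227, 0.011]
ft_force: [0.1, -0.6, -0.5]
width: 0.0597
grip_force: 0.0
t 3.8 p [0.4472 0.3632 0.1577] o [-2.213 -2.227  0.011] F [ 0.1 -0.6 -0.5] w 0.0597 g 0.0 q [0.68 0.14 0.09 1.53 0.   2.25]
d [ 0.0038 -0.0144  0.1218] r [-0.0062  0.0034 -0.0063]
[300.54759506 198.28613631] [304.80137307 258.46156061]
```

View pics/w2c.png

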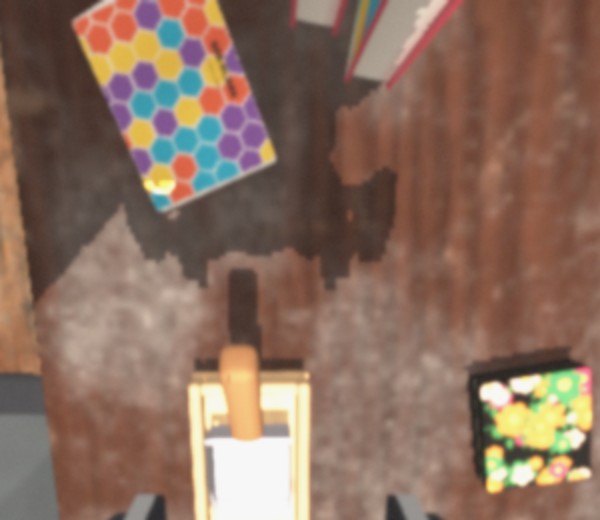

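The handle runs from (299,175) to (304,218) in the full wrist image, so its middle is about (302,197). I predicted (300.5,198), so the grasp x moves to 0.4335.

```bash
echo '[[[0.06, 0.0019, -0.0065, 0, -0.003, 0.0015, -0.003], [0.06, 0.0019, -0.0065, 0.02, -0.003, 0.0015, -0.003], [0.06, 0, 0, 0.03, 0, 0, 0], [0.06, 0, 0, 0.03, 0, 0, 0], [0.06, 0, 0, 0.03, 0, 0, 0], [0.06, 0, 0, 0.012, 0, 0, 0], [0.06, 0, 0, 0, 0, 0, 0]]]' > m.json && python3 steer.py m.json
python3 - <<'E'
from h import *
st();delta([.4335,.3665,.036],axes([0,0,-1],[1,.013,0]))
E
```

```text
t: 4.48
eef_pos: [0.4363, 0.363, 0.04]
orientation: [2.208, 2.233, 0.004]
ft_force: [-0.0, 0.1, 0.5]
width: 0.0599
grip_force: 0.0
t 4.48 p [0.4363 0.363  0.04  ] o [2.208 2.233 0.004] F [-0.   0.1  0.5] w 0.0599 g 0.0 q [ 0.69  0.14 -0.14  1.29 -0.    2.25]
d [ 0.0036 -0.0028  0.004 ] r [ 0.0033 -0.0007 -0.0017]
```

```bash
echo '[[[0.06, 0.0036, -0.0028, 0.004, 0.003, 0, 0], [0.06, 0, 0, 0, 0, 0, 0], [0.0, 0, 0, 0, 0, 0, 0], [0.0, 0, 0, 0, 0, 0, 0], [0.0, 0, 0, 0, 0, 0, 0], [0.0, 0, 0, 0, 0, 0, 0], [0.0, 0, 0, 0, 0, 0, 0], [0.0, 0, 0, 0, 0, 0, 0]]]' > m.json && python3 steer.py m.json
python3 - <<'E'
from h import *
st();delta([.4335,.3665,.036],axes([0,0,-1],[1,.013,0]))
E
```

```text
t: 5.15
eef_pos: [0.4344, 0.3684, 0.0387]
orientation: [-2.207, -2.235, -0.007]
ft_force: [-2.5, 1.0, 6.7]
width: 0.015
grip_force: 57.7
t 5.15 p [0.4344 0.3684 0.0387] o [-2.207 -2.235 -0.007] F [-2.5  1.   6.7] w 0.015 g 57.7 q [ 0.7   0.14 -0.14  1.29  0.    2.26]
d [-0.0019 -0.0009  0.0027] r [ 0.003  -0.0036 -0.    ]
```

```bash
echo '[[[0, 0, 0, -0.002, 0, 0, 0], [0, -0.005, 0, 0, 0, 0, 0], [0, -0.008, 0, 0, 0, 0, 0], [0, -0.008, 0, 0, 0, 0, 0], [0, -0.008, 0, 0, 0, 0, 0], [0, -0.008, 0, 0, 0, 0, 0]]]' > m.json && python3 steer.py m.json
python3 -c "
from h import *
st();delta([.4335,.3665,.036],axes([0,0,-1],[1,.013,0]))"
echo '[[[0, -0.006, 0, 0, 0, 0, 0], [0, -0.006, 0, 0, 0, 0, 0], [0, -0.006, 0, 0, 0, 0, 0], [0, -0.006, 0, 0, 0, 0, 0], [0, -0.006, 0, 0, 0, 0, 0]]]' > m.json && python3 steer.py m.json
python3 - <<'E'
from h import *
st();delta([.4335,.3665,.036],axes([0,0,-1],[1,.013,0]))
d=cam("top","t2");c=cv2.resize(d["image"][200:250,190:310,::-1],None,fx=6,fy=6,interpolation=cv2.INTER_CUBIC);cv2.imwrite("pics/t2c.png",c)
for c in blobs(d,(0,120,60),(14,255,255),(240,215,295,240),4):
        (u,v),r=cv2.minEnclosingCircle(c);print((u,v),ray(d,u,v,.015).round(4))
E
```

```text
t: 5.65
eef_pos: [0.4348, 0.3299, 0.0394]
orientation: [-2.207, -2.235, -0.005]
ft_force: [0.5, -0.4, -0.4]
width: 0.0155
grip_force: 57.9
t 5.65 p [0.4348 0.3299 0.0394] o [-2.207 -2.235 -0.005] F [ 0.5 -0.4 -0.4] w 0.0155 g 57.9 q [ 0.65  0.09 -0.2   1.29  0.    2.21]
d [ 0.0366 -0.0008  0.0035] r [ 0.0024 -0.0025 -0.0004]
t: 6.07
eef_pos: [0.4352, 0.3005, 0.0395]
orientation: [-2.207, -2.236, -0.006]
ft_force: [0.3, 0.3, -0.7]
width: 0.0151
grip_force: 58.0
t 6.07 p [0.4352 0.3005 0.0395] o [-2.207 -2.236 -0.006] F [ 0.3  0.3 -0.7] w 0.0151 g 58.0 q [ 0.6   0.05 -0.24  1.28  0.    2.16]
d [ 0.066  -0.0009  0.0037] r [ 0.0027 -0.0028 -0.    ]
(268.1842041015625, 231.3947296142578) [0.4247 0.2325 0.015 ]
(280.5, 226.64285278320312) [0.4359 0.2026 0.015 ]
```

View pics/t2c.png

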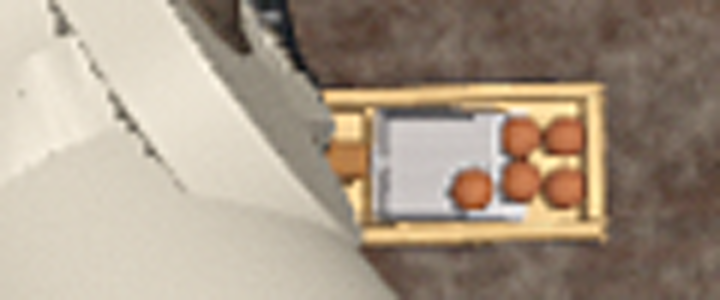

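Zoomed top view: one ball is already in the bowl at (472,188). The other four sit against the end wall, with the lip (x≈525) sliding under the nearer pair. I keep pushing.

```bash
echo '[[[0, -0.005, 0, 0.001, 0, 0, 0], [0, -0.006, 0, 0, 0, 0, 0], [0, -0.006, 0, 0, 0, 0, 0], [0, -0.004, 0, 0, 0, 0, 0], [0, 0, 0, 0, 0, 0, 0]]]' > m.json && python3 steer.py m.json
python3 -c "
from h import *
st()"
echo '[[[0, -0.003, 0, 0, 0, 0, 0], [0, -0.003, 0, 0, 0, 0, 0], [0, 0, 0, 0, 0, 0, 0]]]' > m.json && python3 steer.py m.json
python3 - <<'E'
from h import *
st()
d=cam("top","t3");c=cv2.resize(d["image"][200:250,190:310,::-1],None,fx=6,fy=6,interpolation=cv2.INTER_CUBIC);cv2.imwrite("pics/t3c.png",c)
for c in blobs(d,(0,120,60),(14,255,255),(240,215,295,240),4):
        (u,v),r=cv2.minEnclosingCircle(c);print((u,v),ray(d,u,v,.015).round(4),r,cv2.contourArea(c))
E
```

```text
t: 6.53
eef_pos: [0.4357, 0.2793, 0.0387]
orientation: [2.207, 2.235, 0.006]
ft_force: [0.5, -1.0, 2.5]
width: 0.0152
grip_force: 58.4
t 6.53 p [0.4357 0.2793 0.0387] o [2.207 2.235 0.006] F [ 0.5 -1.   2.5] w 0.0152 g 58.4 q [ 0.57  0.02 -0.27  1.28  0.    2.13]
t: 6.78
eef_pos: [0.4357, 0.275, 0.0391]
orientation: [-2.205, -2.235, -0.01]
ft_force: [-0.9, 7.8, 3.9]
width: 0.0148
grip_force: 58.5
t 6.78 p [0.4357 0.275  0.0391] o [-2.205 -2.235 -0.01 ] F [-0.9  7.8  3.9] w 0.0148 g 58.5 q [ 0.56  0.01 -0.27  1.28  0.    2.12]
(277.0, 227.0) [0.4351 0.2111 0.015 ] 11.662003517150879 135.5
```

View pics/t3c.png

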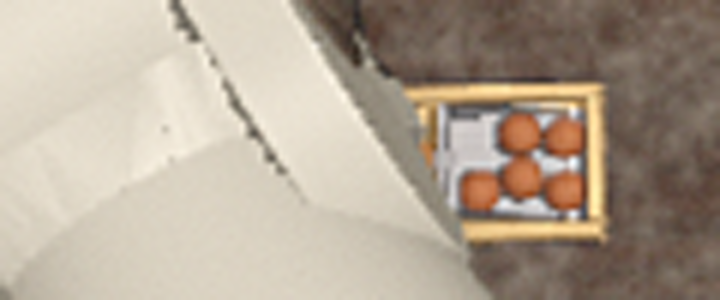

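Zoomed top view: all five balls (460–585, 130–190) lie on the steel and the lip is at the end wall (x≈585). The 7.8 N reading confirms contact. Next I tip the mouth up and lift.

```bash
echo '[[[0, 0.0035, 0, 0, 0, -0.08, 0], [0, 0.003, 0, 0, 0, -0.08, 0], [0, 0.003, 0, 0, 0, -0.08, 0], [0, 0.003, 0, 0, 0, -0.08, 0], [0, 0.003, 0, 0, 0, -0.08, 0], [0, 0, 0, 0, 0, 0, 0]]]' > m.json && python3 steer.py m.json
python3 -c "
from h import *
st()"
echo '[[[0, -0.004, 0, -0.009, 0, 0, 0], [0, -0.0078, 0, -0.0184, 0, 0, 0], [0, -0.0078, 0, -0.0184, 0, 0, 0], [0, -0.0078, 0, -0.0184, 0, 0, 0], [0, -0.0078, 0, -0.0184, 0, 0, 0], [0, -0.0078, 0, -0.0184, 0, 0, 0], [0, -0.0078, 0, -0.0184, 0, 0, 0], [0, -0.0078, 0, -0.0184, 0, 0, 0], [0, -0.004, 0, -0.009, 0, 0, 0], [0, 0, 0, 0, 0, 0, 0]]]' > m.json && python3 steer.py m.json
python3 - <<'E'
from h import *
st()
d=cam("top","t4");c=cv2.resize(d["image"][180:260,190:310,::-1],None,fx=6,fy=6,interpolation=cv2.INTER_CUBIC);cv2.imwrite("pics/t4c.png",c)
E
```

```text
t: 7.33
eef_pos: [0.4343, 0.29, 0.0332]
orientation: [1.982, 2.014, -0.408]
ft_force: [0.0, 0.7, -1.7]
width: 0.0153
grip_force: 59.2
t 7.33 p [0.4343 0.29   0.0332] o [ 1.982  2.014 -0.408] F [ 0.   0.7 -1.7] w 0.0153 g 59.2 q [ 0.75  0.31 -0.01  1.53 -0.3   2.35]
t: 8.17
eef_pos: [0.4356, 0.288, 0.1988]
orientation: [1.992, 2.013, -0.39]
ft_force: [0.4, 0.5, -1.6]
width: 0.0147
grip_force: 59.2
t 8.17 p [0.4356 0.288  0.1988] o [ 1.992  2.013 -0.39 ] F [ 0.4  0.5 -1.6] w 0.0147 g 59.2 q [ 0.74  0.26  0.25  1.83 -0.29  2.34]
```

View pics/t4c.png

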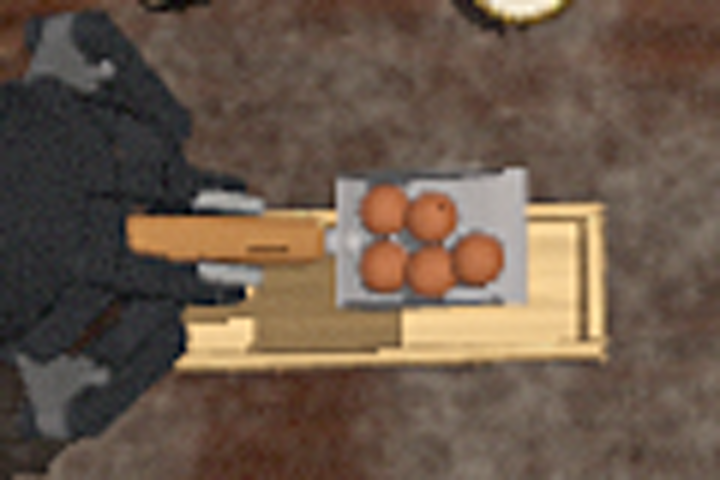

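Zoomed top view: all five balls sit at the back of the tilted scoop (360–500, 210–270), with the lip at x≈526 and none left in the trough. Now I measure the jar mouth precisely.

```bash
cat >> h.py <<'E'
L=np.array([-.0905,-.001,.032])
def lip():
    s=robot.read_state();return s["eef_pos"]+Ro.from_rotvec(s["orientation"]).apply(L)
def tcp_for(P,th,yaw=.013):
    R=Ro.from_euler("z",yaw)*Ro.from_euler("x",th)*axes([0,0,-1],[1,0,0]);return np.array(P)-R.apply(L),R
E
python3 - <<'E'
from h import *
d=cam("top","t5");print("lip",lip().round(4),"proj",proj(d,lip()).round(1))
im=d["image"];g=cv2.cvtColor(im,cv2.COLOR_RGB2GRAY)
c=cv2.resize(im[180:226,338:388,::-1],None,fx=12,fy=12,interpolation=cv2.INTER_CUBIC)
s=cam("scene","s5");c2=cv2.resize(s["image"][170:225,330:386,::-1],None,fx=10,fy=10,interpolation=cv2.INTER_CUBIC)
h=max(c.shape[0],c2.shape[0]);o=np.zeros((550,600,3),np.uint8)
cv2.imwrite("pics/j5.png",c)
for X in([.489,.0065,.084],[.489,.0065,0]):print(proj(d,X),proj(s,X))
for b in blobs(s,(0,0,140),(60,60,255),(335,172,372,222),100):
    x,y,w,hh=cv2.boundingRect(b);print("scene jar",x,y,w,hh,cv2.contourArea(b))
    u=x+w/2-.5
    # vertical plane through u : constrains; compare predicted axis columns
E
```

```text
lip [0.4352 0.1921 0.2011] proj [278. 220.]
[363.35695954 200.36164376] [352.37858326 179.19855856]
[359.58822837 204.9344229 ] [351.47483069 207.07644582]
scene jar 339 172 29 42 838.0
```

View pics/j5.png

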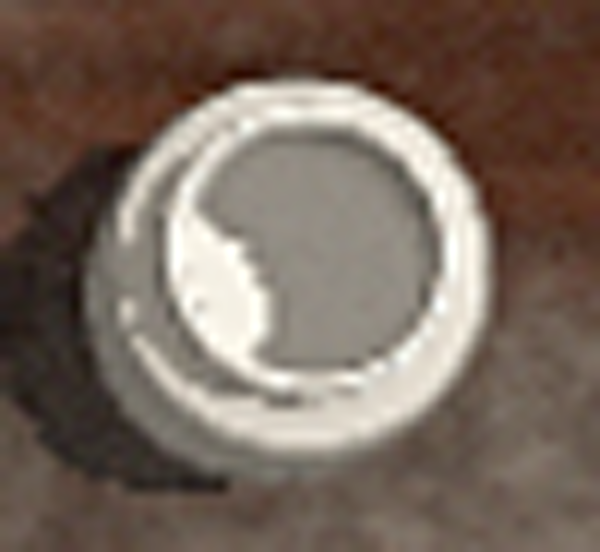

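Zoomed jar: the mouth spans x 172–440 and y 125–378 (scale 12), so its centre is at image (363.0,200.5). That gives a mouth 50.8 mm across, centred at (0.489, 0.007), which matches the given size.

```bash
python3 - <<'E'
from h import *
for P,th in [((.489,.019,.14),-.4),((.489,.019,.105),0),((.489,.014,.093),.4),((.489,.014,.093),.8)]:
    p,R=tcp_for(P,th);print(p.round(4));delta(p,R)
E
```

```text
[0.4888 0.1148 0.1342]
d [-0.1367  0.0516  0.1232] r [ 0.0017 -0.0029 -0.0013]
[0.4888 0.1095 0.137 ]
d [-0.1426  0.0516  0.1228] r [ 0.0019  0.3971 -0.0009]
[0.4891 0.0849 0.1577]
d [-0.1733  0.0516  0.1132] r [ 2.100e-03  7.971e-01 -5.000e-04]
[0.4895 0.0541 0.1802]
d [-0.2104  0.0517  0.1043] r [ 2.2000e-03  1.1971e+00 -1.0000e-04]
```

```bash
echo '[[[0, -0.006, 0.0022, 0.0054, 0, 0, 0], [0, -0.013, 0.005, 0.0117, 0, 0, 0], [0, -0.013, 0.005, 0.0117, 0, 0, 0], [0, -0.013, 0.005, 0.0117, 0, 0, 0], [0, -0.013, 0.005, 0.0117, 0, 0, 0], [0, -0.013, 0.005, 0.0117, 0, 0, 0], [0, -0.013, 0.005, 0.0117, 0, 0, 0], [0, -0.013, 0.005, 0.0117, 0, 0, 0], [0, -0.013, 0.005, 0.0117, 0, 0, 0], [0, -0.013, 0.005, 0.0117, 0, 0, 0], [0, -0.009, 0.0032, 0.0082, 0, 0, 0], [0, -0.0047, 0.0018, 0.0043, 0, 0, 0]]]' > m.json && python3 steer.py m.json
echo '[[[0, 0, 0, 0, 0, 0, 0]]]' > m.json && python3 steer.py m.json
python3 - <<'E'
from h import *
st();print(lip())
for P,th in [((.489,.019,.14),-.4),((.489,.019,.11),0),((.489,.016,.096),.3),((.489,.014,.094),.6)]:
    p,R=tcp_for(P,th);delta(p,R)
d=cam("top","t6");print(proj(d,lip()));cv2.imwrite("pics/t6c.png",cv2.resize(d["image"][170:240,300:400,::-1],None,fx=7,fy=7,interpolation=cv2.INTER_CUBIC))
E
```

```text
t: 9.32
eef_pos: [0.4891, 0.1135, 0.1337]
orientation: [1.99, 2.013, -0.401]
ft_force: [-1.1, 0.8, -2.0]
width: 0.0152
grip_force: 59.2
t: 9.4
eef_pos: [0.4892, 0.114, 0.1342]
orientation: [1.99, 2.013, -0.4]
ft_force: [-0.5, -0.5, -1.2]
width: 0.0152
grip_force: 59.2
t 9.4 p [0.4892 0.114  0.1342] o [ 1.99   2.013 -0.4  ] F [-0.5 -0.5 -1.2] w 0.0152 g 59.2 q [ 0.43  0.1  -0.04  1.6  -0.36  2.02]
[0.4893281  0.01820048 0.13972381]
d [ 0.0007 -0.0005 -0.0004] r [ 0.0006 -0.0022 -0.0019]
d [-0.0072 -0.0005 -0.0055] r [ 0.001   0.3978 -0.0017]
d [-0.0268 -0.0005 -0.0095] r [ 0.0012  0.6978 -0.0016]
d [-0.0545 -0.0004 -0.0176] r [ 0.0015  0.9978 -0.0014]
[360.49221165 196.70569225]
```

View pics/t6c.png

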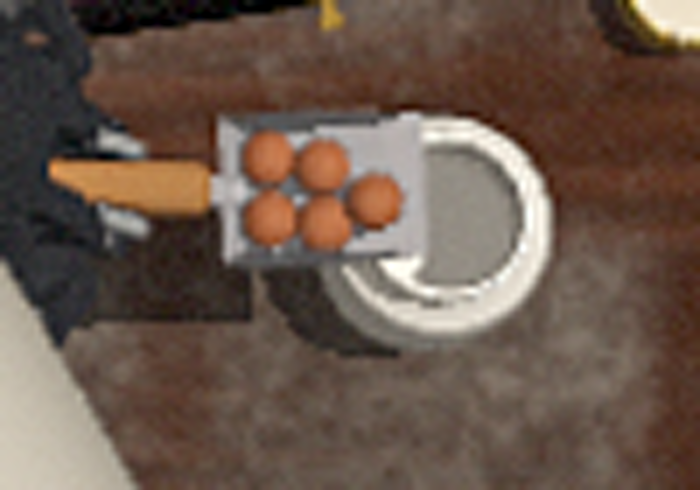

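Zoomed top view: the lip, at (425,185), is over the jar's +y part and laterally centred, with the five balls held. I level the scoop now.

```bash
echo '[[[0, -0.0018, 0, -0.0014, 0, 0.1, 0], [0, -0.0018, 0, -0.0014, 0, 0.1, 0], [0, -0.0018, 0, -0.0014, 0, 0.1, 0], [0, -0.0018, -0.0005, -0.0014, 0, 0.097, 0]]]' > m.json && python3 steer.py m.json
python3 - <<'E'
from h import *
st();print(lip())
for P,th in [((.489,.016,.1),.15),((.489,.016,.095),.3),((.489,.014,.094),.5),((.489,.013,.094),.8)]:
    p,R=tcp_for(P,th);delta(p,R)
E
```

```text
t: 9.78
eef_pos: [0.4894, 0.111, 0.1434]
orientation: [-2.205, -2.238, -0.011]
ft_force: [-0.3, 0.6, -0.9]
width: 0.0149
grip_force: 59.1
t 9.78 p [0.4894 0.111  0.1434] o [-2.205 -2.238 -0.011] F [-0.3  0.6 -0.9] w 0.0149 g 59.1 q [ 0.22 -0.05 -0.13  1.48  0.    1.78]
[0.48996487 0.02063366 0.11094938]
d [-0.0103 -0.0007 -0.0018] r [0.0048 0.145  0.0024]
d [-0.0179 -0.0007 -0.009 ] r [0.0046 0.295  0.0027]
d [-0.0328 -0.0007 -0.0222] r [0.0043 0.495  0.0032]
d [-0.0577 -0.0007 -0.0381] r [0.0039 0.795  0.0039]
```

```bash
echo '[[[0, -0.005, -0.0004, -0.001, 0, 0.073, 0], [0, -0.005, -0.0003, -0.001, 0, 0.073, 0], [0, -0.003, 0, -0.0043, 0, 0.073, 0], [0, -0.003, 0, -0.0043, 0, 0.073, 0], [0, 0, 0, 0, 0, 0, 0], [0, 0, 0, 0, 0, 0, 0]]]' > m.json && python3 steer.py m.json
python3 -c "
from h import *
st();print(lip());p,R=tcp_for((.489,.014,.094),.5);delta(p,R)"
echo '[[[0, -0.0022, 0, -0.0045, 0, 0.05, 0], [0, -0.0022, 0, -0.0045, 0, 0.05, 0], [0, -0.0022, 0, -0.0045, 0, 0.05, 0], [0, -0.0022, 0, -0.0045, 0, 0.05, 0], [0, 0, 0, 0, 0, 0, 0], [0, 0, 0, 0, 0, 0, 0]]]' > m.json && python3 steer.py m.json
python3 - <<'E'
from h import *
st();print(lip())
p,R=tcp_for((.489,.013,.095),.85);delta(p,R)
d=cam("top","t7");cv2.imwrite("pics/t7c.png",cv2.resize(d["image"][170:240,300:400,::-1],None,fx=7,fy=7,interpolation=cv2.INTER_CUBIC))
for c in blobs(d,(0,120,60),(14,255,255),(330,170,390,235),4):
        (u,v),r=cv2.minEnclosingCircle(c);print((u,v),r,cv2.contourArea(c))
E
```

```text
t: 10.28
eef_pos: [0.4887, 0.0919, 0.1513]
orientation: [-2.053, -2.078, -0.303]
ft_force: [0.4, 0.1, -1.6]
width: 0.0154
grip_force: 59.2
t 10.28 p [0.4887 0.0919 0.1513] o [-2.053 -2.078 -0.303] F [ 0.4  0.1 -1.6] w 0.0154 g 59.2 q [ 0.02 -0.08 -0.16  1.48  0.29  1.58]
[0.4887686  0.0142869  0.09474464]
d [-0.0091  0.0003 -0.0175] r [ 0.0027  0.2098 -0.0004]
t: 10.78
eef_pos: [0.4888, 0.0778, 0.1644]
orientation: [-1.934, -1.96, -0.484]
ft_force: [-0.3, 0.5, -1.6]
width: 0.015
grip_force: 59.3
t 10.78 p [0.4888 0.0778 0.1644] o [-1.934 -1.96  -0.484] F [-0.3  0.5 -1.6] w 0.015 g 59.3 q [-0.11 -0.04 -0.15  1.53  0.49  1.43]
[0.48876408 0.01299719 0.0936534 ]
d [-0.0165  0.0004 -0.0311] r [0.0011 0.3607 0.0009]
(337.3846130371094, 193.0) 6.690641403198242 46.5
(333.5, 184.5) 4.301262855529785 14.0
```

```bash
echo '[[[0, -0.0018, 0, -0.0056, 0, 0.06, 0], [0, -0.0018, 0, -0.0056, 0, 0.06, 0], [0, -0.0018, 0, -0.0056, 0, 0.06, 0], [0, -0.0018, 0, -0.0056, 0, 0.06, 0], [0, -0.0018, 0, -0.0056, 0, 0.06, 0], [0, -0.0018, 0, -0.0056, 0, 0.06, 0], [0, 0, 0, 0, 0, 0, 0], [0, 0, 0, 0, 0, 0, 0], [0, 0, 0, 0, 0, 0, 0], [0, 0, 0, 0, 0, 0, 0]]]' > m.json && python3 steer.py m.json
python3 - <<'E'
from h import *
st();print(lip())
p,R=tcp_for((.489,.03,.19),.0);delta(p,R)
for n,box in(("top",(300,160,400,240)),("scene",(320,160,390,230))):
  d=cam(n,n+"8")
  for c in blobs(d,(0,120,60),(14,255,255),box,4):
        (u,v),r=cv2.minEnclosingCircle(c);print(n,(u,v),r,cv2.contourArea(c))
E
```

```text
t: 11.67
eef_pos: [0.4891, 0.0498, 0.1856]
orientation: [-1.703, -1.73, -0.774]
ft_force: [0.4, -0.2, -1.2]
width: 0.0152
grip_force: 59.2
t 11.67 p [0.4891 0.0498 0.1856] o [-1.703 -1.73  -0.774] F [ 0.4 -0.2 -1.2] w 0.0152 g 59.2 q [-0.32  0.13 -0.07  1.73  0.79  1.08]
[0.48891867 0.01409156 0.09651964]
d [0.074  0.0009 0.0291] r [ 0.0026 -0.8497  0.003 ]
top (397.0, 223.5) 15.628600120544434 118.5
top (354.29998779296875, 190.5) 5.860144138336182 27.0
top (319.0, 185.5) 19.319778442382812 158.5
top (306.5, 165.0) 5.2202534675598145 12.5
scene (322.5, 217.25) 6.270068168640137 37.5
scene (335.0, 193.5) 3.201662063598633 7.0
scene (321.5, 177.5) 4.743516445159912 25.0
scene (374.0, 180.0) 25.000099182128906 463.0
```

```bash
echo '[[[0, 0.015, 0, -0.0132, 0, 0, 0], [0, 0.015, 0, -0.0132, 0, 0, 0], [0, 0.015, 0, -0.0132, 0, 0, 0], [0, 0.0132, 0, 0.015, 0, -0.1, 0], [0, 0.015, 0, 0.0133, 0, -0.1, 0], [0, 0.0165, 0, 0.0114, 0, -0.1, 0], [0, 0.0178, 0, 0.009, 0, -0.1, 0], [0, 0.0187, 0, 0.007, 0, -0.1, 0], [0, 0.0195, 0, 0.005, 0, -0.1, 0], [0, 0.02, 0, 0.003, 0, -0.1, 0], [0, 0.02, 0, 0.0, 0, -0.1, 0], [0, 0, 0, 0, 0, 0, 0]]]' > m.json && python3 steer.py m.json
python3 - <<'E'
from h import *
st();print(lip())
d=cam("top","t9");print("lip px",proj(d,lip()),"jar px",proj(d,[.489,.007,.084]))
hsv=cv2.cvtColor(d["image"],cv2.COLOR_RGB2HSV)
for r in range(188,213,2): print(' '.join("%3d,%3d,%3d"%tuple(hsv[r,c]) for c in range(351,376,3)))
s=np.array(proj(d,lip())).astype(int)
print("scoop")
for c in blobs(d,(0,110,60),(16,255,255),(s[0]-35,s[1]-15,s[0]+5,s[1]+15),4):
        (u,v),r=cv2.minEnclosingCircle(c);print((u,v),r,cv2.contourArea(c))
E
```

```text
t: 12.77
eef_pos: [0.4859, 0.2141, 0.2582]
orientation: [-2.177, -2.221, -0.058]
ft_force: [1.7, -0.1, -0.8]
width: 0.015
grip_force: 59.3
t 12.77 p [0.4859 0.2141 0.2582] o [-2.177 -2.221 -0.058] F [ 1.7 -0.1 -0.8] w 0.015 g 59.3 q [0.39 0.03 0.17 1.69 0.04 1.94]
[0.48681423 0.12527083 0.22191878]
lip px [311.89072086 192.63081754] jar px [363.14015914 200.36396055]
 10,132, 85  11,108, 80  18, 24,210  21, 23,210  21, 27,192  20, 21,219  18, 29,193   9,188, 68   8,141, 76
  8,109, 82  20, 22,207  17, 30,178  19, 22,184  24, 23,156  21, 25,166  21, 20,241  25, 21,220   9,157, 78
 20, 20,191  17, 29,166  20, 23,165  20, 29,133  24, 28,129  18, 25,121  23, 28,119  19, 21,234  14, 44,128
 19, 28,171  26,  9,227  19, 32,137  18, 31,141  15, 26,140  12, 73,102   9,133, 92  18, 23,185  18, 20,232
 18, 29,114  22, 16,172  12, 35,123  13, 56,118  28, 23,146  10,180, 98  11,173,106  23, 30,101  19, 21,233
 22, 38,100  23, 25,162   9,168,156   9,177,115  19, 19,145  10,178, 93  10,184,101  19, 27,130  19, 15,231
 19, 35,117  24, 20,181  10,169,152  11,158,194  14, 24,139  11, 35,125  11, 93,102  19, 26,139  53,  4,247
 18, 32, 97  15, 26,156   9,190, 94  11,184,148  21, 24,138  18, 23,145  10,107, 98  11,212, 89  40, 10,240
 21, 40,108  22, 15,247  21, 17,236  23, 17,175  24, 26,139  17, 28,145  10,184, 93   9,181,100  17, 18,227
 17, 27,130  30,  9,233  23, 17,240  23, 23,175  17, 26,138  16, 30,143   8,165, 93   9,158, 87  20, 21,220
 17, 32,127  19, 36,133  13, 56,197  25, 21,144  18, 22,140  15, 29,142  16, 25,135  42, 11,238  19, 24,225
 19, 24,200  21, 27,123  19, 28,194  13, 54,157  15, 35,130  23, 32,128  23, 13,227  18, 21,218  19, 20,218
 15, 26,135  19, 24,199  24, 23,113  26, 24,157  21, 19,191  17, 29,170  20, 22,211  22, 22,223  17, 41,118
scoop
(315.0, 184.5) 4.500100135803223 6.5
```

```bash
python3 - <<'E'
from h import *
d=cam("top");im=d["image"]
m=blobs(d,(3,70,80),(14,255,255),(352,190,374,212),5)
for c in m:
    x,y,w,h=cv2.boundingRect(c);print("jar",x,y,w,h,cv2.contourArea(c))
o=lip()
# scoop interior px
for a,b in [((0,0,0),(0,0,0))]:
    R=Ro.from_rotvec(robot.read_state()["orientation"])
    for X in [(.01,-.018),(.05,-.018),(.05,.018),(.01,.018),(.03,0)]:
        print(proj(d,o+R.apply([X[0],X[1],-.002])).round(1))
hsv=cv2.cvtColor(im,cv2.COLOR_RGB2HSV)
for r in range(182,204,3): print(' '.join("%3d,%3d,%3d"%tuple(hsv[r,c]) for c in range(284,316,3)))
t=blobs(d,(3,110,100),(14,255,255),(215,214,292,243),5)
for c in t: print("trough",cv2.boundingRect(c),cv2.contourArea(c))
E
```

```text
jar 356 196 7 7 25.0
jar 365 194 9 14 52.5
[308.  201.7]
[287.5 202.1]
[287.2 184. ]
[307.5 183.6]
[297.6 192.8]
 21, 28,211  22, 28,206  18, 37,173  19, 32,193  19, 32,194  20, 33,192  19, 34,190  20, 31,188  18, 35,187  19, 35,184  20, 30,188
 19, 29,211  20, 29,211  20, 34,164  18, 32,192  20, 33,188  19, 30,185  19, 34,185  20, 32,183  20, 34,180  20, 33,179  21, 33,180
 20, 30,211  21, 29,210  19, 30,215  21, 32,181  22, 31,182  19, 34,181  19, 31,179  23, 29,173  20, 33,172  22, 37,171  20, 37,167
 20, 26,212  18, 32,213  22, 31,208  20, 32,207  19, 35,197  20, 36,172  21, 34,172  18, 38,169  19, 39,164  20, 41,161  18, 38,160
 19, 32,214  20, 30,214  21, 32,210  21, 29,208  20, 30,207  20, 33,204  18, 33,204  20, 34,196  21, 36,162  20, 39,149  21, 34,144
 21, 31,216  18, 31,213  20, 30,213  20, 29,210  20, 30,207  21, 30,206  21, 33,200  18, 33,199  18, 31,192  21, 33,187  23, 35,170
 19, 29,217  20, 30,214  21, 29,212  21, 29,209  20, 31,209  22, 29,205  20, 32,206  21, 29,199  20, 31,196  18, 30,194  20, 32,183
 19, 28,216  22, 30,214  21, 29,213  20, 30,212  19, 29,209  20, 31,207  18, 32,206  18, 29,202  20, 30,201  20, 32,194  22, 36,185
```

```bash
python3 - <<'E'
from h import *
st();R=axes([0,0,-1],[1,.013,0])
delta([.435,.335,.10],R)
E
```

```text
t 12.87 p [0.4862 0.2107 0.2575] o [-2.177 -2.215 -0.06 ] F [ 0.4 -0.7 -1.6] w 0.0152 g 59.3 q [0.38 0.03 0.16 1.69 0.05 1.94]
d [ 0.1167 -0.0495  0.1637] r [ 0.0028 -0.0525  0.0043]
```

```bash
echo '[[[0, 0, 0, 0, 0.003, -0.052, 0.004], [0, 0.02, -0.008, 0.01, 0, 0, 0], [0, 0.02, -0.008, 0.02, 0, 0, 0], [0, 0.02, -0.008, 0.025, 0, 0, 0], [0, 0.02, -0.008, 0.025, 0, 0, 0], [0, 0.02, -0.008, 0.02, 0, 0, 0], [0, 0.02, -0.008, 0.01, 0, 0, 0], [0, 0, 0, 0, 0, 0, 0], [0, 0, 0, 0, 0, 0, 0]]]' > m.json && python3 steer.py m.json
python3 - <<'E'
from h import *
st();R=axes([0,0,-1],[1,.013,0])
delta([.435,.335,.10],R)
d=cam("top");o=lip();print("lip",o,proj(d,o))
hsv=cv2.cvtColor(d["image"],cv2.COLOR_RGB2HSV)
E
```

```text
t: 13.62
eef_pos: [0.4374, 0.3272, 0.1468]
orientation: [-2.211, -2.23, 0.002]
ft_force: [-0.2, -0.7, -1.4]
width: 0.0151
grip_force: 59.2
t 13.62 p [0.4374 0.3272 0.1468] o [-2.211e+00 -2.230e+00  2.000e-03] F [-0.2 -0.7 -1.4] w 0.0151 g 59.2 q [ 0.64  0.06 -0.01  1.5   0.    2.2 ]
d [ 0.0078 -0.0023  0.0468] r [-0.0017  0.0002 -0.0042]
lip [0.43779015 0.23651549 0.11569462] [261.25343603 222.57906864]
```

```bash
echo '[[[0, 0.0078, -0.0023, 0.02, 0, 0, -0.004], [0, 0, 0, 0.027, 0, 0, 0], [0, 0, 0, 0.025, 0, 0, 0], [0, 0, 0, 0.015, 0, 0, 0], [0, 0, 0, 0, 0, 0, 0], [0, 0, 0, 0, 0, 0, 0]]]' > m.json && python3 steer.py m.json
python3 -c "
from h import *
st();delta([.435,.335,.0395],axes([0,0,-1],[1,.013,0]))"
```

```text
t: 14.17
eef_pos: [0.4359, 0.3347, 0.061]
orientation: [-2.209, -2.234, 0.001]
ft_force: [-0.2, -0.1, -1.6]
width: 0.0151
grip_force: 59.2
t 14.17 p [0.4359 0.3347 0.061 ] o [-2.209e+00 -2.234e+00  1.000e-03] F [-0.2 -0.1 -1.6] w 0.0151 g 59.2 q [ 0.65  0.09 -0.15  1.33  0.    2.21]
d [ 0.0003 -0.0009  0.0215] r [-0.0005  0.0001 -0.0017]
```

```bash
echo '[[[0, 0, -0.0008, 0.007, 0, 0, 0], [0, 0, 0, 0.007, 0, 0, 0], [0, 0, 0, 0.005, 0, 0, 0], [0, 0, 0, 0.002, 0, 0, 0], [0, 0, 0, 0, 0, 0, 0]]]' > m.json && python3 steer.py m.json
python3 -c "
from h import *
st();delta([.435,.335,.0395],axes([0,0,-1],[1,.013,0]))"
```

```text
t: 14.58
eef_pos: [0.4347, 0.3356, 0.0395]
orientation: [2.207, 2.235, -0.001]
ft_force: [0.6, 0.4, -1.6]
width: 0.015
grip_force: 59.1
t 14.58 p [0.4347 0.3356 0.0395] o [ 2.207e+00  2.235e+00 -1.000e-03] F [ 0.6  0.4 -1.6] w 0.015 g 59.1 q [ 0.66  0.1  -0.18  1.29 -0.    2.22]
d [-0.0006  0.0003 -0.    ] r [-0.0002  0.0003 -0.0002]
```

```bash
echo '[[[0, 0, 0, 0.001, 0, 0, 0], [0, 0, 0, 0, 0, 0, 0], [0.04, 0, 0, 0, 0, 0, 0], [0.04, 0, 0, 0, 0, 0, 0], [0.05, 0, 0, 0, 0, 0, 0], [0.05, 0, 0, 0, 0, 0, 0], [0.05, 0, 0, -0.02, 0, 0, 0], [0.05, 0, 0, -0.04, 0, 0, 0], [0.05, 0, 0, -0.04, 0, 0, 0], [0.05, 0, 0, -0.04, 0, 0, 0], [0.05, 0, 0, -0.03, 0, 0, 0], [0.05, 0, 0, 0, 0, 0, 0]]]' > m.json && python3 steer.py m.json
python3 - <<'E'
from h import *
st()
d=cam("wrist","w10");c=-np.array(d["R"]).T@d["t"];print(c)
R=axes([0,0,-1],[1,0,0])
# camera over jar: camera offset from tcp
s=robot.read_state();off=c-s["eef_pos"];print(off)
delta([.489-off[0],.0-off[1],.23],R)
R=axes([0,0,-1],[0,-1,0]);delta([.505,-.158,.17],R)
E
```

```text
t: 15.58
eef_pos: [0.4361, 0.337, 0.2156]
orientation: [2.206, 2.235, 0.014]
ft_force: [1.0, 0.2, 0.9]
width: 0.05
grip_force: 0.0
t 15.58 p [0.4361 0.337  0.2156] o [2.206 2.235 0.014] F [1.  0.2 0.9] w 0.05 g 0.0 q [0.66 0.07 0.13 1.62 0.   2.22]
[0.43485012 0.41395493 0.35828081]
[-0.00086567  0.07722741  0.14599398]
d [-0.4146  0.0488 -0.0189] r [ 0.0046 -0.0036  0.0131]
d [-0.4957  0.0626  0.0408] r [ 8.0000e-04 -6.4000e-03  1.5838e+00]
```

```bash
echo '[[[0.05, -0.02, 0.0024, -0.001, 0.002, -0.002, 0.0065], [0.05, -0.0359, 0.0042, -0.001, 0.002, -0.002, 0.0065], [0.05, -0.0359, 0.0042, -0.002, 0, 0, 0], [0.05, -0.0359, 0.0042, -0.002, 0, 0, 0], [0.05, -0.0359, 0.0042, -0.002, 0, 0, 0], [0.05, -0.0359, 0.0042, -0.002, 0, 0, 0], [0.05, -0.0359, 0.0042, -0.002, 0, 0, 0], [0.05, -0.0359, 0.0042, -0.002, 0, 0, 0], [0.05, -0.0359, 0.0042, -0.002, 0, 0, 0], [0.05, -0.0359, 0.0042, -0.002, 0, 0, 0], [0.05, -0.0359, 0.0042, -0.001, 0, 0, 0], [0.05, -0.0359, 0.0042, -0.001, 0, 0, 0]]]' > m.json && python3 steer.py m.json
echo '[[[0.05, 0, 0, 0, 0, 0, 0]]]' > m.json && python3 steer.py m.json
python3 - <<'E'
from h import *
st()
d=cam("wrist","w11");c=-np.array(d["R"]).T@d["t"];J=proj(d,[.489,.007,.084]);print(c,J)
u,v=J.astype(int)
for lo in((3,90,60),(3,110,90)):
  for b in blobs(d,lo,(14,255,255),(u-24,v-24,u+24,v+24),8):
    (a,e),r=cv2.minEnclosingCircle(b);print((a,e),r,cv2.contourArea(b),ray(d,a,e,.014).round(3))
# mouth rim: grey bright ring
hsv=cv2.cvtColor(d["image"],cv2.COLOR_RGB2HSV)
for b in blobs(d,(0,0,120),(60,60,255),(u-60,v-60,u+60,v+60),200): print(cv2.boundingRect(b),cv2.minEnclosingCircle(b))
# trough + lids top view
d=cam("top","t11")
for b in blobs(d,(0,120,100),(14,255,255),(215,214,292,243),4): print("tr",cv2.boundingRect(b),cv2.contourArea(b))
R=Ro.from_rotvec(robot.read_state()["orientation"]);delta([.505,-.158,.12],R)
E
```

```text
t: 16.63
eef_pos: [0.4833, -0.0807, 0.2289]
orientation: [-2.221, -2.221, 0.011]
ft_force: [1.6, 1.1, -0.2]
width: 0.0501
grip_force: 0.0
t: 16.72
eef_pos: [0.4837, -0.0838, 0.2285]
orientation: [-2.226, -2.216, 0.013]
ft_force: [0.4, 0.2, -0.1]
width: 0.0498
grip_force: 0.0
t 16.72 p [ 0.4837 -0.0838  0.2285] o [-2.226 -2.216  0.013] F [ 0.4  0.2 -0.1] w 0.0498 g 0.0 q [-0.17 -0.05  0.03  1.66 -0.01  1.41]
[ 0.48571909 -0.00523037  0.37036886] [322.57383401  98.12549509]
(321.5, 121.0) 4.500100135803223 14.0 [ 0.489 -0.016  0.014]
(336.0, 117.5) 6.103377819061279 62.5 [ 0.506 -0.012  0.014]
(331.5, 98.65384674072266) 6.820927143096924 123.5 [0.5   0.009 0.014]
(311.5, 87.5) 14.57748031616211 241.5 [0.477 0.022 0.014]
(322.0, 120.5) 4.031229019165039 9.5 [ 0.489 -0.016  0.014]
(336.0, 118.0) 5.831051826477051 52.5 [ 0.506 -0.013  0.014]
(331.9166564941406, 99.0) 6.351503372192383 111.0 [0.501 0.009 0.014]
(307.0, 93.81818389892578) 6.546187877655029 111.0 [0.471 0.015 0.014]
(315.0, 81.0) 6.403224468231201 87.5 [0.481 0.029 0.014]
(275, 62, 83, 96) ((312.29998779296875, 113.18000030517578), 53.85066223144531)
tr (230, 224, 8, 7) 5.5
tr (215, 223, 17, 7) 33.0
d [-0.0774  0.0225  0.1088] r [0. 0. 0.]
```

```bash
python3 - <<'E'
from h import *
d=cam("wrist","w12");J=proj(d,[.505,-.158,.017]);print(J,proj(d,[.505,-.158,.048]))
u,v=J.astype(int)
hsv=cv2.cvtColor(d["image"],cv2.COLOR_RGB2HSV)
print([tuple(map(int,hsv[v,c])) for c in range(u-50,u+51,5)])
print([tuple(map(int,hsv[min(r,399),u-15])) for r in range(v-50,v+51,5)])
t=cam("top");hs=cv2.cvtColor(t["image"],cv2.COLOR_RGB2HSV)
print([tuple(map(int,hs[r,427])) for r in range(178,216)])
print([tuple(map(int,hs[203,c])) for c in range(408,446)])
E
```

```text
[333.55967729 231.73844122] [334.74639936 241.68390463]
[(9, 120, 89), (10, 136, 86), (10, 138, 89), (8, 133, 92), (8, 124, 97), (8, 122, 98), (24, 77, 247), (24, 77, 247), (24, 77, 247), (20, 142, 217), (15, 128, 78), (17, 139, 121), (19, 109, 236), (23, 84, 246), (23, 83, 246), (15, 111, 202), (10, 71, 101), (9, 65, 110), (11, 59, 108), (10, 64, 111), (11, 68, 102)]
[(9, 118, 84), (9, 129, 83), (9, 123, 87), (9, 126, 87), (8, 132, 89), (8, 123, 91), (11, 125, 61), (16, 113, 174), (24, 78, 247), (23, 84, 246), (24, 77, 247), (24, 76, 247), (25, 75, 247), (24, 78, 247), (11, 125, 98), (9, 134, 78), (8, 117, 83), (8, 112, 84), (9, 108, 83), (11, 85, 93), (10, 79, 103)]
[(18, 40, 109), (16, 32, 105), (17, 33, 107), (16, 44, 109), (18, 37, 104), (17, 38, 107), (22, 35, 109), (23, 39, 111), (17, 36, 112), (25, 30, 109), (18, 40, 114), (16, 43, 100), (15, 43, 59), (38, 26, 39), (113, 58, 35), (60, 20, 38), (113, 35, 29), (130, 25, 31), (135, 57, 27), (66, 40, 32), (105, 36, 28), (53, 44, 23), (130, 29, 26), (105, 28, 37), (108, 47, 27), (146, 66, 27), (126, 33, 39), (110, 24, 32), (160, 33, 23), (100, 19, 41), (105, 26, 39), (60, 7, 38), (90, 8, 31), (120, 7, 37), (0, 0, 42), (130, 17, 44), (0, 16, 31), (137, 71, 25)]
[(9, 145, 95), (8, 159, 93), (7, 136, 105), (13, 181, 62), (6, 110, 37), (6, 240, 17), (25, 35, 44), (0, 0, 29), (105, 64, 32), (169, 57, 36), (160, 27, 28), (120, 67, 38), (73, 77, 30), (104, 100, 33), (124, 53, 34), (113, 35, 29), (8, 35, 29), (138, 41, 31), (130, 23, 33), (146, 66, 27), (126, 40, 32), (114, 41, 31), (75, 17, 30), (126, 20, 65), (0, 19, 67), (90, 3, 87), (154, 36, 50), (109, 76, 27), (101, 80, 35), (16, 60, 72), (26, 80, 255), (18, 120, 185), (13, 170, 60), (10, 192, 53), (12, 171, 64), (11, 115, 73), (10, 126, 75), (7, 159, 61)]
```

Visible in the wrist camera; I fit the lid disc and the knob there, and the jar mouth too.

```bash
cat >> h.py <<'E'
def lidfit(d,guess,z):
    u,v=proj(d,guess).astype(int)
    bs=blobs(d,(15,60,140),(30,150,255),(max(u-60,0),max(v-60,0),u+60,min(v+60,399)),100)
    c=cv2.convexHull(np.vstack(bs));e=cv2.fitEllipse(c);(a,b),r=cv2.minEnclosingCircle(c)
    return e[0],e[1],ray(d,*e[0],z),ray(d,a,b,z),r
E
python3 - <<'E'
from h import *
d=cam("wrist")
print(lidfit(d,[.505,-.158,.017],.014))
for b in blobs(d,(0,100,20),(19,255,190),(318,215,355,262),30):
    m=cv2.moments(b);a,e=m["m10"]/m["m00"],m["m01"]/m["m00"];print("knob",(a,e),cv2.boundingRect(b),cv2.contourArea(b),ray(d,a,e,.044))
g=cv2.inRange(cv2.cvtColor(d["image"],cv2.COLOR_RGB2HSV),(0,0,190),(60,60,255))[50:160,265:375]
for r in range(0,110,4): print(''.join('#' if x else '.' for x in g[r,::2]))
E
```

```text
((333.84979248046875, 233.02999877929688), (45.392311096191406, 48.4264030456543), array([ 0.50608577, -0.15973451,  0.014     ]), array([ 0.50630163, -0.16012016,  0.014     ]), 24.285816192626953)
knob (324.5668449197861, 257.4117647058824) (318, 251, 26, 11) 93.5 [ 0.49284927 -0.18113003  0.044     ]
knob (333.83468834688347, 236.17750677506774) (328, 223, 14, 26) 246.0 [ 0.50438981 -0.15069415  0.044     ]
.......................................................
.......................................................
.......................................................
.......................................................
.......................................................
.......................................................
.......................................................
........................................#..............
........................................###............
..........................................##...........
...........................................##..........
.......................................................
..............
[... 181 characters left out ...]
................#...........
.......................................................
.......................................................
.......................................................
...............####.......................##...........
................######.................................
..................#################....................
.....................###############...................
.........................########......................
.......................................................
.......................................................
.......................................................
.......................................................
```

```bash
python3 - <<'E'
from h import *
delta([.5055,-.159,.10],axes([0,0,-1],[1,0,0]))
E
echo '[[[0.05, -0.025, 0.007, 0.03, 0, 0, 0], [0.05, -0.025, 0.007, 0.03, 0, 0, 0], [0.05, -0.025, 0.007, 0.03, 0, 0, 0], [0.05, 0, 0, 0.02, 0, 0, 0], [0.05, 0, 0, 0.015, 0, 0, 0], [0.05, 0, 0, 0, 0, 0, 0]]]' > m.json && python3 steer.py m.json
python3 - <<'E'
from h import *
st();delta([.5055,-.159,.022],axes([0,0,-1],[1,0,0]))
d=cam("wrist");print(lidfit(d,[.505,-.158,.017],.014))
E
```

```text
d [-0.0805  0.0225  0.1295] r [-0.0052  0.004   0.001 ]
t: 17.47
eef_pos: [0.5026, -0.153, 0.1013]
orientation: [-2.216, -2.219, 0.014]
ft_force: [0.5, 0.4, -0.8]
width: 0.0497
grip_force: 0.0
t 17.47 p [ 0.5026 -0.153   0.1013] o [-2.216 -2.219  0.014] F [ 0.5  0.4 -0.8] w 0.0497 g 0.0 q [-0.29  0.03 -0.14  1.41 -0.01  1.28]
d [-0.0058  0.0036  0.0793] r [-0.0097  0.0026  0.0014]
((321.10003662109375, 214.63845825195312), (72.87403106689453, 76.54584503173828), array([ 0.50592437, -0.1596453 ,  0.014     ]), array([ 0.50590079, -0.15999435,  0.014     ]), 38.39921188354492)
```

```bash
echo '[[[0.05, -0.0065, 0.004, 0.01, -0.0097, 0.0026, 0.0014], [0.05, 0, 0, 0.02, 0, 0, 0], [0.05, 0, 0, 0.02, 0, 0, 0], [0.05, 0, 0, 0.018, 0, 0, 0], [0.05, 0, 0, 0.0075, 0, 0, 0], [0.05, 0, 0, 0, 0, 0, 0]]]' > m.json && python3 steer.py m.json
python3 -c "
from h import *
st();delta([.506,-.1597,.0225],axes([0,0,-1],[1,0,0]))"
```

```text
t: 18.02
eef_pos: [0.5082, -0.1602, 0.0291]
orientation: [2.219, 2.219, 0.003]
ft_force: [-0.4, -0.2, -0.3]
width: 0.05
grip_force: 0.0
t 18.02 p [ 0.5082 -0.1602  0.0291] o [2.219 2.219 0.003] F [-0.4 -0.2 -0.3] w 0.05 g 0.0 q [-0.31  0.06 -0.24  1.26 -0.    1.27]
d [ 0.0005 -0.0023  0.0066] r [ 0.0041  0.0013 -0.    ]
```

```bash
echo '[[[0.05, 0.0005, -0.0023, 0.005, 0.004, 0.001, 0], [0.05, 0, 0, 0, 0, 0, 0], [0.05, 0, 0, 0, 0, 0, 0]]]' > m.json && python3 steer.py m.json
python3 -c "
from h import *
st();delta([.506,-.1597,.023],axes([0,0,-1],[1,0,0]))"
echo '[[[0, 0, 0, 0, 0, 0, 0], [0, 0, 0, 0, 0, 0, 0], [0, 0, 0, 0, 0, 0, 0], [0, 0, 0, 0, 0, 0, 0], [0, 0, 0, 0, 0, 0, 0], [0, 0, 0, 0, 0, 0, 0]]]' > m.json && python3 steer.py m.json
python3 -c "
from h import *
st();delta([.506,-.1597,.023],axes([0,0,-1],[1,0,0]));d=cam('wrist');print(lidfit(d,[.505,-.158,.017],.014))"
```

```text
t: 18.27
eef_pos: [0.5068, -0.1606, 0.0256]
orientation: [2.221, 2.218, 0.002]
ft_force: [-0.4, -0.7, 0.4]
width: 0.0502
grip_force: 0.0
t 18.27 p [ 0.5068 -0.1606  0.0256] o [2.221e+00 2.218e+00 2.000e-03] F [-0.4 -0.7  0.4] w 0.0502 g 0.0 q [-0.31  0.06 -0.25  1.26 -0.    1.27]
d [ 0.0009 -0.0008  0.0026] r [ 0.0026  0.0011 -0.001 ]
t: 18.77
eef_pos: [0.5066, -0.1607, 0.0251]
orientation: [2.221, 2.218, 0.001]
ft_force: [-1.6, -0.3, 5.1]
width: 0.0154
grip_force: 58.5
t 18.77 p [ 0.5066 -0.1607  0.0251] o [2.221e+00 2.218e+00 1.000e-03] F [-1.6 -0.3  5.1] w 0.0154 g 58.5 q [-0.31  0.06 -0.25  1.26 -0.    1.27]
d [ 0.0011 -0.0006  0.0021] r [ 0.0022  0.001  -0.0014]
((317.0725402832031, 254.63674926757812), (82.02261352539062, 109.18679809570312), array([ 0.50727651, -0.16524576,  0.014     ]), array([ 0.50771882, -0.16143002,  0.014     ]), 54.944068908691406)
```

```bash
echo '[[[0.04, 0, 0, 0, 0, 0, 0], [0.04, 0, 0, 0, 0, 0, 0], [0.04, 0.0009, -0.0008, 0.005, 0.002, 0.001, 0], [0.04, 0, 0, 0, 0, 0, 0], [0.04, 0, 0, 0, 0, 0, 0]]]' > m.json && python3 steer.py m.json
python3 -c "
from h import *
st()"
echo '[[[0, 0, 0, 0, 0, 0, 0], [0, 0, 0, 0, 0, 0, 0], [0, 0, 0, 0, 0, 0, 0], [0, 0, 0, 0, 0, 0, 0], [0, 0, 0, 0, 0, 0, 0], [0, 0, 0, 0, 0, 0, 0]]]' > m.json && python3 steer.py m.json
python3 -c "
from h import *
st();delta([.506,-.1597,.020],axes([0,0,-1],[1,0,0]))"
```

```text
t: 19.23
eef_pos: [0.505, -0.1595, 0.0188]
orientation: [-2.222, -2.219, 0.001]
ft_force: [0.3, -0.5, -0.1]
width: 0.04
grip_force: 0.0
t 19.23 p [ 0.505  -0.1595  0.0188] o [-2.222e+00 -2.219e+00  1.000e-03] F [ 0.3 -0.5 -0.1] w 0.04 g 0.0 q [-0.31  0.06 -0.26  1.25  0.    1.27]
t: 19.73
eef_pos: [0.5055, -0.1597, 0.0195]
orientation: [-2.223, -2.219, 0.0]
ft_force: [0.8, 0.4, -0.8]
width: 0.0164
grip_force: 58.4
t 19.73 p [ 0.5055 -0.1597  0.0195] o [-2.223 -2.219  0.   ] F [ 0.8  0.4 -0.8] w 0.0164 g 58.4 q [-0.31  0.06 -0.26  1.25  0.    1.27]
d [ 0.      0.0005 -0.0005] r [-0.0006 -0.0003 -0.0014]
```

```bash
echo '[[[0, 0, 0, -0.005, 0, 0, 0], [0, 0, 0, -0.01, 0, 0, 0], [0, 0, 0, -0.015, 0, 0, 0], [0, 0, 0, -0.02, 0, 0, 0], [0, 0, 0, -0.02, 0, 0, 0], [0, 0, 0, -0.02, 0, 0, 0], [0, 0, 0, -0.02, 0, 0, 0], [0, 0, 0, -0.015, 0, 0, 0], [0, 0, 0, 0, 0, 0, 0], [0, 0, 0, 0, 0, 0, 0]]]' > m.json && python3 steer.py m.json
python3 -c "
from h import *
st();R=axes([0,0,-1],[1,0,0]);delta([.489,.007,.15],R)
s=robot.read_state();d=cam('wrist','w13');z=s['eef_pos'][2]-.0195;p=s['eef_pos'].copy();p[2]=z+.017;e=lidfit(d,p,z+.014);print(e)
t=cam('top');p=lidfit(t,p,z+.014);print(p)"
```

```text
t: 20.57
eef_pos: [0.5059, -0.1599, 0.1454]
orientation: [2.222, 2.219, 0.001]
ft_force: [-0.3, -0.5, -2.2]
width: 0.0164
grip_force: 58.8
t 20.57 p [ 0.5059 -0.1599  0.1454] o [2.222e+00 2.219e+00 1.000e-03] F [-0.3 -0.5 -2.2] w 0.0164 g 58.8 q [-0.31  0.02 -0.06  1.49  0.    1.27]
d [ 0.1669 -0.0172 -0.0047] r [ 0.001   0.0003 -0.0013]
((317.8750915527344, 252.67208862304688), (102.5398178100586, 112.82627868652344), array([ 0.50713695, -0.16008033,  0.13990783]), array([ 0.50697398, -0.16062165,  0.13990783]), 56.77605056762695)Traceback (most recent call last):
  File "<string>", line 5, in <module>
    t=cam('top');p=lidfit(t,p,z+.014);print(p)
                   ~~~~~~^^^^^^^^^^^^
  File "h.py", line 37, in lidfit
    c=cv2.convexHull(np.vstack(bs));e=cv2.fitEllipse(c);(a,b),r=cv2.minEnclosingCircle(c)
                     ~~~~~~~~~^^^^
    return _nx.concatenate(arrs, 0, dtype=dtype, casting=casting)
           ~~~~~~~~~~~~~~~^^^^^^^^^^^^^^^^^^^^^^^^^^^^^^^^^^^^^^^
ValueError: need at least one array to concatenate
```

```bash
echo '[[[0, 0.01, -0.001, 0, 0, 0, 0], [0, 0.02, -0.002, 0, 0, 0, 0], [0, 0.03, -0.003, 0, 0, 0, 0], [0, 0.03, -0.003, 0, 0, 0, 0], [0, 0.02, -0.003, 0, 0, 0, 0], [0, 0, 0, 0, 0, 0, 0], [0, 0, 0, 0, 0, 0, 0]]]' > m.json && python3 steer.py m.json
python3 - <<'E'
from h import *
st();d=cam("wrist","w14");J=proj(d,[.489,.007,.084]);print("J",J)
g=cv2.cvtColor(d["image"],cv2.COLOR_RGB2GRAY);u,v=J.astype(int);y0=max(v-75,0);roi=g[y0:v+75,u-75:u+75]
z=(np.array(d["R"])@[.489,.007,.084]+d["t"])[2]
for rr,nm in((.025,"mouth"),(.028,"neck")):
    r=rr*d["f"]/z
    h=cv2.HoughCircles(cv2.resize(roi,None,fx=3,fy=3,interpolation=cv2.INTER_CUBIC),cv2.HOUGH_GRADIENT,1,10,param1=120,param2=15,minRadius=int(3*r*.93),maxRadius=int(3*r*1.07))
    print(nm,r)
    for a,b,c in (h[0][:5] if h is not None else []):
        U,V=(a+.5)/3-.5+u-75,(b+.5)/3-.5+y0;print((U,V),c/3,ray(d,U,V,.084).round(4))
t=cam("top");J=proj(t,[.489,.007,.084]);u,v=J.astype(int);g=cv2.cvtColor(t["image"],cv2.COLOR_RGB2GRAY)[v-25:v+25,u-25:u+25]
h=cv2.HoughCircles(cv2.resize(g,None,fx=6,fy=6,interpolation=cv2.INTER_CUBIC),cv2.HOUGH_GRADIENT,1,10,param1=120,param2=15,minRadius=60,maxRadius=74)
for a,b,c in h[0][:4]:
    U,V=(a+.5)/6-.5+u-25,(b+.5)/6-.5+v-25;print("top",(U,V),c/6,ray(t,U,V,.084).round(4))
E
```

```text
t: 21.25
eef_pos: [0.4931, -0.0484, 0.1438]
orientation: [-2.219, -2.221, 0.002]
ft_force: [0.2, -0.6, -1.9]
width: 0.0163
grip_force: 58.7
t 21.25 p [ 0.4931 -0.0484  0.1438] o [-2.219e+00 -2.221e+00  2.000e-03] F [ 0.2 -0.6 -1.9] w 0.0163 g 58.7 q [-0.1  -0.06 -0.14  1.49  0.    1.47]
J [310.7479891 146.362417 ]
mouth 35.14457120912464
neck 39.36191975421959
(np.float64(317.16666412353516), np.float64(136.83333587646484)) 39.566666 [0.4936 0.0136 0.084 ]
(np.float64(307.83333587646484), np.float64(135.83333587646484)) 40.333332 [0.487  0.0143 0.084 ]
(np.float64(319.83333587646484), np.float64(146.83333587646484)) 38.133335 [0.4955 0.0067 0.084 ]
(np.float64(312.5), np.float64(136.5)) 41.8 [0.4903 0.0139 0.084 ]
(np.float64(305.5), np.float64(139.83333587646484)) 40.633335 [0.4853 0.0115 0.084 ]Traceback (most recent call last):
  File "<stdin>", line 13, in <module>
TypeError: 'NoneType' object is not subscriptable
```

```bash
python3 - <<'E'
from h import *
d=cam("wrist");J=proj(d,[.489,.007,.084]);u,v=J.astype(int);print(u,v)
im=d["image"];g=cv2.cvtColor(im,cv2.COLOR_RGB2GRAY);hs=cv2.cvtColor(im,cv2.COLOR_RGB2HSV)
print("col 20.. step",list(range(u-60,u+61,30)))
for r in range(max(0,v-64),v+66,3):
    print("%3d "%r+''.join('T' if hs[r,c,1]>75 else "0123456789"[min(9,int(g[r,c])//26)] for c in range(u-64,u+65,2)))
E
```

```text
310 144
col 20.. step [250, 280, 310, 340, 370]
 80 3222222222222222222222222222222122222222222TTTT2TTTTTTTTTTTTTTTTT
 83 432222222222222222222222222222222222222222T222T2TTTTTTTTTTTTTTTTT
 86 444333322222222222222222222222222222222222TT2TT22TTTTTTTTTTTTTTTT
 89 443344333332222222222222222222222222222222TT222TTTTTTTTTTTTTTTTTT
 92 3444444T3322222222222222222222233222222222222T2TTTTTTTTTTTTTTTTTT
 95 233334433322222222222222344556666666655433222222TTTTTTTTTTTTTTTTT
 98 2222222222222222222223456666666767676666665422222TTTTTTTTTTTTTTTT
101 222222222222222222235666667777677766776776666532TTTTTTTTTTTTTTTTT
104 2222222222222222235666767776776666666777667666653TTTTTTTTTTTTTTTT
107 22222222222222234667667766667777777776666776776664TTTTTTTTTTTTTTT
110 2222222222222235667666667777666666667777766676666653TTTTTTTTTTTTT
113 2222222222222356666666776654TTTTT47776667776666666653TTTTTTTTTTTT
116 2222222222223566666677665TTTTTTTT577777766677666666653TTTTTTTTTTT
119 22222222222356666677655555TTTTTT5777777777766776666665TTTTTTTTTTT
122 222222222224666667764TTTTTT5666777777777777766776666664TTTTTTTTTT
12
[... 1327 characters left out ...]

182 4344444555554445555455666667777766677776666654TTTTTTTTTTTTTTTTTTT
185 4333444555555545555555555666666666666666654TTTTTTTTTTTTTTTTTTTTTT
188 3344444455544555555555554555555555555544TTTTTTTTTTTTTTTTTTTTTTTTT
191 44444444555545555555555555554444444TTTTTTTTTTTTTTTTTTTTTTTTTTTTTT
194 44444445555555555555544544444TTTTTTTTTTTTTTTTTTTTTTTTTTTTTTTTTTTT
197 4444444455555445555444445TTTTTTTTTTTTTTTTTTTTTTTTTTTTTTTTTTTTTTTT
200 4444444455555445544444TTTTTTTTTTTTTTTTTTTTTTTTTTTTTTTTTTTTTTTTTTT
203 T4444444455555554444TTTTTTTTTTTTTTTTTTTTTTTTTTTTTTTTTTTTTTTTTTTTT
206 T44444444444555555TTTTTTTTTTTTTTTTTTTTTTTTTTTTTTTTTTTTTTTTTTTTTTT
209 TTTT444444444445TTTTTTTTTTTTTTTTTTTTTTTTTTTTTTTTTTTTTTTTTTTTTTTTT
```

```bash
python3 - <<'E'
from h import *
from scipy.optimize import least_squares
d=cam("wrist");g=cv2.GaussianBlur(cv2.cvtColor(d["image"],cv2.COLOR_RGB2GRAY),(3,3),0).astype(float)
def fit(c0,r0,r1,sign,angs):
    P=[]
    for a in angs:
        rr=np.arange(r0,r1,.25);x=c0[0]+rr*np.cos(a);y=c0[1]+rr*np.sin(a)
        p=cv2.remap(g.astype(np.float32),x.astype(np.float32)[None],y.astype(np.float32)[None],1)[0]
        k=np.gradient(p)*sign;i=k.argmax()
        if k[i]>2:P.append((x[i],y[i]))
    P=np.array(P);f=least_squares(lambda q:np.hypot(P[:,0]-q[0],P[:,1]-q[1])-q[2],[*c0,(r0+r1)/2],loss="soft_l1",f_scale=.5)
    return f.x,len(P),np.abs(f.fun).mean()
b,n,e=fit((312,140.5),40,54,-1,np.linspace(0,2*np.pi,90));print("body",b,n,e)
for z in(.05,.054,.058,.062):print(z,ray(d,b[0],b[1],z).round(4),b[2]/d["f"]*(-(np.array(d["R"]).T@d["t"])[2]-z))
m,n,e=fit((311,145),30,38,1,np.linspace(np.pi*.45,np.pi*1.05,40));print("mouth",m,n,e,ray(d,m[0],m[1],.084))
for z in (.058,.084):print(proj(d,[.489,.007,z]))
s=robot.read_state();z=s['eef_pos'][2]-.0195;p=s['eef_pos'].copy();p[2]=z+.017;print(s["eef_pos"],lidfit(d,p,z+.014))
E
```

```text
body [311.1006817  140.22692249  47.31109439] 90 0.3928859329765345
0.05 [0.4891 0.0065 0.05  ] 0.03990595341744131
0.054 [0.4892 0.0069 0.054 ] 0.039230598776629454
0.058 [0.4893 0.0072 0.058 ] 0.0385552441358176
0.062 [0.4894 0.0076 0.062 ] 0.03787988949500575
mouth [303.72069211 148.72755785  28.59277082] 40 0.9653048484558052 [0.48457317 0.00360652 0.084     ]
[310.76474714 140.51429449]
[309.87784934 143.89563545]
[ 0.49359164 -0.05024733  0.14415743] ((317.2447814941406, 248.41627502441406), (108.4959716796875, 113.00190734863281), array([ 0.4943166 , -0.04742478,  0.13865743]), array([ 0.49430634, -0.048309  ,  0.13865743]), 57.228782653808594)
```

```bash
python3 -c "
from h import *
delta([.4893,.0072,.12],axes([0,0,-1],[1,0,0]))"
echo '[[[0, 0.015, -0.001, 0, 0, 0, 0], [0, 0.02, -0.002, 0, 0, 0, 0], [0, 0.015, -0.001, 0.008, 0, 0, 0], [0, 0.006, 0, 0.008, 0, 0, 0], [0, 0, 0, 0.006, 0, 0, 0], [0, 0, 0, 0, 0, 0, 0], [0, 0, 0, 0, 0, 0, 0]]]' > m.json && python3 steer.py m.json
python3 -c "
from h import *
st();delta([.4893,.0072,.108],axes([0,0,-1],[1,0,0]))"
```

```text
d [ 0.0574 -0.0044  0.0242] r [-0.0013 -0.0003 -0.0022]
t: 22.03
eef_pos: [0.4895, 0.0055, 0.122]
orientation: [-2.223, -2.218, 0.002]
ft_force: [-0.2, -0.1, -1.8]
width: 0.0163
grip_force: 58.6
t 22.03 p [0.4895 0.0055 0.122 ] o [-2.223e+00 -2.218e+00  2.000e-03] F [-0.2 -0.1 -1.8] w 0.0163 g 58.6 q [ 0.01 -0.07 -0.19  1.45  0.    1.58]
d [ 0.0017 -0.0002  0.014 ] r [-0.0018 -0.     -0.002 ]
```

```bash
echo '[[[0, 0.0017, -0.0002, 0.005, -0.0018, 0, -0.002], [0, 0, 0, 0.005, 0, 0, 0], [0, 0, 0, 0.004, 0, 0, 0], [0, 0, 0, 0, 0, 0, 0], [0, 0, 0, 0, 0, 0, 0]]]' > m.json && python3 steer.py m.json
python3 -c "
from h import *
st();delta([.4893,.0072,.102],axes([0,0,-1],[1,0,0]))"
```

```text
t: 22.45
eef_pos: [0.4894, 0.0078, 0.1082]
orientation: [2.221, 2.222, 0.001]
ft_force: [0.1, -0.4, -2.3]
width: 0.0163
grip_force: 58.7
t 22.45 p [0.4894 0.0078 0.1082] o [2.221e+00 2.222e+00 1.000e-03] F [ 0.1 -0.4 -2.3] w 0.0163 g 58.7 q [ 0.02 -0.07 -0.22  1.42  0.    1.59]
d [-0.0006 -0.0001  0.0062] r [ 0.0005 -0.0003  0.0004]
```

```bash
echo '[[[0, 0, 0, 0.002, 0, 0, 0], [0, 0, 0, 0.002, 0, 0, 0], [0, 0, 0, 0.002, 0, 0, 0], [0, 0, 0, 0, 0, 0, 0]]]' > m.json && python3 steer.py m.json
python3 -c "
from h import *
st()"
echo '[[[0, 0, 0, 0.0015, 0, 0, 0], [0, 0, 0, 0.0015, 0, 0, 0], [0, 0, 0, 0, 0, 0, 0]]]' > m.json && python3 steer.py m.json
python3 -c "
from h import *
st()"
```

```text
t: 22.78
eef_pos: [0.4894, 0.008, 0.1021]
orientation: [2.221, 2.222, 0.001]
ft_force: [0.3, 0.2, -1.8]
width: 0.0159
grip_force: 58.7
t 22.78 p [0.4894 0.008  0.1021] o [2.221e+00 2.222e+00 1.000e-03] F [ 0.3  0.2 -1.8] w 0.0159 g 58.7 q [ 0.02 -0.07 -0.23  1.41  0.    1.59]
t: 23.03
eef_pos: [0.4895, 0.0079, 0.0993]
orientation: [2.22, 2.222, 0.001]
ft_force: [-0.1, -0.2, -1.1]
width: 0.0163
grip_force: 58.7
t 23.03 p [0.4895 0.0079 0.0993] o [2.220e+00 2.222e+00 1.000e-03] F [-0.1 -0.2 -1.1] w 0.0163 g 58.7 q [ 0.02 -0.07 -0.23  1.4   0.    1.59]
```

```bash
echo '[[[0, 0, 0, 0.0015, 0, 0, 0], [0, 0, 0, 0.0015, 0, 0, 0], [0, 0, 0, 0, 0, 0, 0]]]' > m.json && python3 steer.py m.json
python3 -c "
from h import *
st()"
echo '[[[0, 0, 0, 0.001, 0, 0, 0], [0, 0, 0, 0.001, 0, 0, 0], [0, 0, 0, 0, 0, 0, 0]]]' > m.json && python3 steer.py m.json
python3 -c "
from h import *
st()"
```

```text
t: 23.28
eef_pos: [0.4894, 0.0079, 0.0962]
orientation: [2.221, 2.222, 0.001]
ft_force: [-0.3, -1.8, -2.2]
width: 0.0162
grip_force: 58.8
t 23.28 p [0.4894 0.0079 0.0962] o [2.221e+00 2.222e+00 1.000e-03] F [-0.3 -1.8 -2.2] w 0.0162 g 58.8 q [ 0.02 -0.07 -0.24  1.4   0.    1.59]
t: 23.53
eef_pos: [0.4895, 0.0079, 0.0943]
orientation: [2.22, 2.222, 0.001]
ft_force: [-1.3, -1.4, -2.0]
width: 0.0162
grip_force: 58.8
t 23.53 p [0.4895 0.0079 0.0943] o [2.220e+00 2.222e+00 1.000e-03] F [-1.3 -1.4 -2. ] w 0.0162 g 58.8 q [ 0.02 -0.07 -0.24  1.39  0.    1.59]
```

```bash
echo '[[[0, -0.0006, 0, 0.0008, 0, 0, 0], [0, 0, 0, 0.0007, 0, 0, 0], [0, 0, 0, 0, 0, 0, 0]]]' > m.json && python3 steer.py m.json
python3 -c "
from h import *
st()"
echo '[[[0, 0, 0, 0.0007, 0, 0, 0], [0, 0, 0, 0, 0, 0, 0]]]' > m.json && python3 steer.py m.json
python3 -c "
from h import *
st()"
```

```text
t: 23.78
eef_pos: [0.4897, 0.0074, 0.0934]
orientation: [2.22, 2.222, 0.002]
ft_force: [-1.4, 0.3, 2.7]
width: 0.0161
grip_force: 59.4
t 23.78 p [0.4897 0.0074 0.0934] o [2.220e+00 2.222e+00 2.000e-03] F [-1.4  0.3  2.7] w 0.0161 g 59.4 q [ 0.01 -0.07 -0.24  1.39  0.    1.59]
t: 23.95
eef_pos: [0.4898, 0.0074, 0.0934]
orientation: [2.22, 2.221, 0.003]
ft_force: [-3.8, -0.6, 8.8]
width: 0.016
grip_force: 60.1
t 23.95 p [0.4898 0.0074 0.0934] o [2.22  2.221 0.003] F [-3.8 -0.6  8.8] w 0.016 g 60.1 q [ 0.01 -0.07 -0.25  1.39  0.    1.59]
```

```bash
echo '[[[0, 0, 0, -0.0007, 0, 0, 0], [0.04, 0, 0, 0, 0, 0, 0], [0.04, 0, 0, 0, 0, 0, 0], [0.04, 0, 0, 0, 0, 0, 0], [0.04, 0, 0, -0.01, 0, 0, 0], [0.04, 0, 0, -0.02, 0, 0, 0], [0.05, 0, 0, -0.025, 0, 0, 0], [0.085, 0, 0, -0.025, 0, 0, 0], [0.085, 0, 0, -0.02, 0, 0, 0], [0.085, 0, 0, 0, 0, 0, 0]]]' > m.json && python3 steer.py m.json
python3 - <<'E'
from h import *
st();p=[.4893,.0072,.094];
for n in("wrist","top"):
  d=cam(n,n+"15");e=lidfit(d,p,.088);print(n,e)
delta([.4893,.0072,.067],axes([0,0,-1],[1,0,0]))
E
```

```text
t: 24.78
eef_pos: [0.4909, 0.0074, 0.198]
orientation: [2.217, 2.219, 0.009]
ft_force: [0.5, -0.4, -0.3]
width: 0.0836
grip_force: 0.0
t 24.78 p [0.4909 0.0074 0.198 ] o [2.217 2.219 0.009] F [ 0.5 -0.4 -0.3] w 0.0836 g 0.0 q [ 0.01 -0.07 -0.05  1.59  0.    1.58]
wrist ((314.85809326171875, 199.62051391601562), (70.22578430175781, 70.9612808227539), array([0.4902078 , 0.00774897, 0.088     ]), array([0.49009757, 0.00758878, 0.088     ]), 35.7498893737793)
top ((358.0165710449219, 201.15354919433594), (17.12108612060547, 27.6323299407959), array([0.48675642, 0.01927143, 0.088     ]), array([0.48821842, 0.01467982, 0.088     ]), 14.080227851867676)
d [-0.0002 -0.0011  0.127 ] r [ 0.003  -0.0004  0.0006]
```

```bash
echo '[[[0.085, 0.0002, -0.001, 0.02, 0.003, 0, 0], [0.085, 0, 0, 0.03, 0, 0, 0], [0.085, 0, 0, 0.03, 0, 0, 0], [0.085, 0, 0, 0.025, 0, 0, 0], [0.085, 0, 0, 0.015, 0, 0, 0], [0.085, 0, 0, 0.006, 0, 0, 0], [0.085, 0, 0, 0, 0, 0, 0], [0.085, 0, 0, 0, 0, 0, 0]]]' > m.json && python3 steer.py m.json
python3 -c "
from h import *
st();delta([.490,.0075,.061],axes([0,0,-1],[1,0,0]))"
```

```text
t: 25.55
eef_pos: [0.4882, 0.0076, 0.0673]
orientation: [-2.219, -2.221, 0.002]
ft_force: [-0.5, 0.7, 1.1]
width: 0.0852
grip_force: 0.0
t 25.55 p [0.4882 0.0076 0.0673] o [-2.219e+00 -2.221e+00  2.000e-03] F [-0.5  0.7  1.1] w 0.0852 g 0.0 q [ 0.02 -0.06 -0.29  1.34  0.    1.59]
d [-0.0001  0.0018  0.0063] r [-0.0022 -0.0003  0.0007]
```

```bash
echo '[[[0.085, 0, 0.0018, 0.006, -0.002, 0, 0], [0.085, 0, 0, 0, 0, 0, 0], [0.085, 0, 0, 0, 0, 0, 0], [0.075, 0, 0, 0, 0, 0, 0], [0.07, 0, 0, 0, 0, 0, 0], [0.07, 0, 0, 0, 0, 0, 0]]]' > m.json && python3 steer.py m.json
python3 -c "
from h import *
st()"
echo '[[[0.06, 0, 0, 0, 0, 0, 0], [0.06, 0, 0, 0, 0, 0, 0], [0.06, 0, 0, 0, 0, 0, 0], [0.06, 0, 0, 0, 0, 0, 0]]]' > m.json && python3 steer.py m.json
python3 -c "
from h import *
st()"
```

```text
t: 26.05
eef_pos: [0.4902, 0.0076, 0.0613]
orientation: [2.221, 2.222, 0.001]
ft_force: [0.5, 0.6, 0.3]
width: 0.0698
grip_force: 0.0
t 26.05 p [0.4902 0.0076 0.0613] o [2.221e+00 2.222e+00 1.000e-03] F [0.5 0.6 0.3] w 0.0698 g 0.0 q [ 0.02 -0.05 -0.29  1.33  0.    1.59]
t: 26.38
eef_pos: [0.49, 0.0076, 0.0618]
orientation: [2.221, 2.222, 0.001]
ft_force: [-2.7, -0.5, 6.2]
width: 0.0644
grip_force: 65.0
t 26.38 p [0.49   0.0076 0.0618] o [2.221e+00 2.222e+00 1.000e-03] F [-2.7 -0.5  6.2] w 0.0644 g 65.0 q [ 0.02 -0.05 -0.29  1.33  0.    1.59]
```

```bash
echo '[[[0.05, 0, 0, -0.001, 0, 0, 0], [0.05, 0, 0, -0.0015, 0, 0, 0], [0.05, 0, 0, -0.002, 0, 0, 0], [0.05, 0, 0, 0, 0, 0, 0]]]' > m.json && python3 steer.py m.json
python3 -c "
from h import *
st()"
echo '[[[0.05, 0, 0, -0.002, 0, 0, 0], [0.05, 0, 0, -0.002, 0, 0, 0], [0.05, 0, 0, 0, 0, 0, 0]]]' > m.json && python3 steer.py m.json
python3 - <<'E'
from h import *
st();s=robot.read_state();d=cam("wrist","w16");print(lidfit(d,[.49,.0075,.1],.1))
E
```

```text
t: 26.72
eef_pos: [0.49, 0.0076, 0.0658]
orientation: [-2.221, -2.222, -0.0]
ft_force: [-1.6, -0.2, 0.2]
width: 0.0642
grip_force: 66.3
t 26.72 p [0.49   0.0076 0.0658] o [-2.221 -2.222 -0.   ] F [-1.6 -0.2  0.2] w 0.0642 g 66.3 q [ 0.02 -0.05 -0.29  1.34  0.    1.59]
t: 26.97
eef_pos: [0.4904, 0.0076, 0.07]
orientation: [2.22, 2.222, 0.001]
ft_force: [0.0, 0.4, -0.5]
width: 0.0645
grip_force: 66.3
t 26.97 p [0.4904 0.0076 0.07  ] o [2.220e+00 2.222e+00 1.000e-03] F [ 0.   0.4 -0.5] w 0.0645 g 66.3 q [ 0.02 -0.06 -0.28  1.35  0.    1.59]
((315.26416015625, 274.45196533203125), (122.55503845214844, 128.94137573242188), array([0.49029371, 0.0150229 , 0.1       ]), array([0.490637  , 0.01538677, 0.1       ]), 64.36625671386719)
```

```bash
echo '[[[0.05, 0, 0, -0.005, 0, 0, 0], [0.05, 0, 0, -0.008, 0, 0, 0], [0.05, 0, 0, -0.01, 0, 0, 0], [0.05, 0, 0, -0.01, 0, 0, 0], [0.05, 0, 0, -0.01, 0, 0, 0], [0.05, 0, 0, -0.01, 0, 0, 0], [0.05, 0, 0, -0.01, 0, 0, 0], [0.05, 0, 0, -0.008, 0, 0, 0], [0.05, 0, 0, -0.004, 0, 0, 0], [0.05, 0, 0, 0, 0, 0, 0], [0.05, 0, 0, 0, 0, 0, 0], [0.05, 0, 0, 0, 0, 0, 0]]]' > m.json && python3 steer.py m.json
python3 - <<'E'
from h import *
st();d=cam("scene","s17");b=cam("wrist")
for n,z in(("jarrim",.084),("knobtop",.122),("lid bottom",.15)):print(n,proj(d,[.49,.0075,z]))
hs=cv2.cvtColor(d["image"],cv2.COLOR_RGB2HSV)
u=int(proj(d,[.49,.0075,.1])[0])
for r in range(145,215,2): print(r,' '.join("%3d,%3d,%3d"%tuple(hs[r,c]) for c in range(u-14,u+15,4)))
print(lidfit(b,[.49,.0075,.164],.16))
E
```

```text
t: 28.02
eef_pos: [0.4898, 0.0076, 0.144]
orientation: [-2.22, -2.222, 0.001]
ft_force: [-0.2, -0.1, -1.8]
width: 0.0645
grip_force: 66.3
t 28.02 p [0.4898 0.0076 0.144 ] o [-2.220e+00 -2.222e+00  1.000e-03] F [-0.2 -0.1 -1.8] w 0.0645 g 66.3 q [ 0.02 -0.07 -0.15  1.49  0.    1.59]
jarrim [351.86760982 179.27475823]
knobtop [352.29078265 165.94351906]
lid bottom [352.61230906 155.81445341]
145  60,  2,130  17,122,146  24,111,255  27, 98,255  28, 98,255  26, 98,255  27, 98,255 101, 72, 39
147 120,  2,125  17,132,162  16,136,141  15,138,199  15,133,171  24,111,255  29, 94,255 105,  4,117
149 120,  2,119  17,133,148  17,131,152  21,207,171  23,255,167  17,148,232  21,128,255 120,  2,108
151 100,  6,119  17,139,158  17,132,159  17,132,145  16,126,150  16,132,153  17,141,154  30,  5,106
153  98,  9,112  17,133,157  17,131,167  16,133,175  17,133,167  18,132,162  17,140,170   0,  0,105
155  20, 38,133  16,101,157  17,137,164  17,137,171  17,137,173  17,132,160  17,139,171 135,  5,103
157  96, 32,167  21,131,199  18, 81,167  18,137,166  17,138,166  17,133,173  15,149,123  90, 13, 99
159  23
[... 2283 characters left out ...]
7, 34,142
205  11, 53,130  17, 28,163  21, 28,171  22, 26,175  20, 29,176  21, 29,175  19, 29,167  18, 36,143
207  16, 31, 90  22, 28,164  22, 27,171  20, 26,175  20, 29,177  21, 30,172  21, 29,169  15, 39,131
209  12,154, 38  20, 27,172  19, 25,171  22, 26,175  18, 29,178  20, 27,172  21, 29,169  12, 64, 88
211  12, 96, 53  18, 32,103  20, 28,179  22, 27,177  20, 30,178  22, 27,177  20, 28,136  12, 72,114
213   8,103, 47  11, 92, 47  21, 29,114  20, 30,155  18, 29,159  23, 28,120   8, 58, 48  13, 74,113
((316.9262390136719, 279.7329406738281), (130.5030059814453, 145.96405029296875), array([0.49045015, 0.00316779, 0.16      ]), array([0.49096316, 0.00480327, 0.16      ]), 71.28917694091797)
```

```bash
echo '[[[0.05, 0, 0, 0, 0, 0, 0], [0.05, 0, 0, 0, 0, 0, 0], [0.05, 0, 0, 0, 0, 0, 0]]]' > m.json && python3 steer.py m.json && python3 -c "
from h import *
print(robot.finish_job())"
```

```text
t: 28.37
eef_pos: [0.49, 0.0076, 0.1443]
orientation: [-2.22, -2.222, -0.0]
ft_force: [0.5, -0.2, -0.6]
width: 0.0643
grip_force: 66.3
the job is handed in; nothing more can be done
None
```

I handed the job in at 28.4 s, but no verdict came back: my last checks showed all five balls in the jar, the scoop laid back in the trough, the inner lid on the jar rim, and the outer lid held still above the knob.

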